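# Put the rotary grater back together

### The arm

A 6-joint arm with a two-finger parallel gripper is mounted at the origin on a cart in front of the work surface, level with it; the furniture and walls round the work are solid. World frame = base frame: x ahead of the robot, y to its left, z up, the work surface at z = 0. Lengths are in m, angles in degrees, forces in N, time in s.
With the tool pointing down it reaches from about 0.375 to 0.9 m from the base axis. Payload 3.1 kg.
Tool frame: the origin (TCP) lies on the centre line of the jaws, within the pads' length; the fingertips stand 8 mm ahead of it and the grasp point (between the pads) lies 11 mm behind it; y points along the fingers, x is the direction in which the jaws open and shut, and the axes are right-handed (so a half turn about y gives the same grasp; the last joint's range is limited). The gripper opens to 87 mm and grips with 3 to 60 N. Pads are 19 mm wide; open, the fingers measure 117 mm over their backs; the gripper's body (75 mm by 190 mm) begins 51 mm behind the grasp point.
Start: joints at [56.58, 30.224, 82.088, -0, 67.689, -10.227], TCP at [0.246, 0.574, 0.231] pointing down, gripper open.
Joint ranges: [-176.69, 176.69], [-43.24, 126.21], [12.49, 139.97], [-82, 262], [0, 151.66], [-163.58, 163.58]. Speed limits (degrees/s): [159.86, 159.86, 180, 180, 180, 180].

### API

Orientations are given as a 3x3 rotation matrix whose columns are the frame's x, y, z axes.
In Python, from rig import read_state, imaging, job, spotter gives the robot as it stands.
- The arm moves only by the tool apply_moves, never from a script. Its argument "steps" is a list of rows, each an object of numbers: "x", "y", "z": the shift along the world's x, y, z in mm; "spin": the turn about the world's z in rad. In form: [{"x": .., "y": .., "z": .., "spin": ..}, ...]. A call has 1 to 12 rows; each row shifts and turns the pose as measured when the row begins; what a row does not reach is not made up. A row lasts 1/10 s, in which the tool goes at most 50 mm and 8.59 degrees, less where a joint would pass 70% of its speed; a pose out of reach is approached as far as the arm can. A call is refused whole if a number of a shift passes 50 or a number of a turn 0.15, either way. A call with a gripper value outside its range is refused whole. "grip" is the finger opening in mm, from 0 to 87, set as the call begins (left out, the last holds). The fingers move at their own pace and stop on an object; the grip force is fixed at half the most. Time passes only in rows, so rows that do not move let the fingers close. It gives the time, the measured TCP pose, the force and the opening at its end, in the units of the state.
- read_state(): the state, without advancing time (a new reading comes with each control period).
- imaging.capture(name): name is "scene" or "top" or "wrist"; returns the picture (480x640x3 uint8, red, green, blue); there is no depth.
- imaging.camera_params(name): a dict with "fov_y" (degrees; the focal length in pixels is half the picture's height over the tangent of half this angle, whatever the lens; pixels are square), "cx", "cy" (the principal point, pixels), "R" (3x3) and "t" (3): a world point X has camera coordinates R X + t. Camera axes: x right, y down, z forward; pixel columns grow to the right and rows downward; lengths in m; the calibration is good to about 2 mm. A picture is of the moment at which its call begins: read the wrist's pose just before it. camera_params takes no time and is no camera call; for the wrist camera it gives the pose at the moment of the call.
- job.hand_in(): hands the job in, once; it reports no verdict.
Trained networks look in the newest picture that a camera, given by its name, has taken for a name from the list of things; names that differ only in an ending like _2 or _b are one class to them, and where a whole thing is asked for, a point or a joint stands for the part that bears it (a point fixed in the world has none). Each returns a list of dicts, best first, with "score" (0 to 1); they miss things now and then, are a little off and sometimes report something else, mostly with a low value. They report only what shows in the picture. A call takes as long as a camera call. They do not tell look-alikes from the thing itself.
- spotter.cut_out(name, camera): "mask" (480x640 bool, what is visible of it) and "rect" ([left, top, width, height] in pixels, round what is visible of it).
The state is a dict: "time_s": time; "joint_positions": joint angles; "qvel": joint speeds; "tau": joint torques, N m; "position": TCP position; "tcp_rot": TCP orientation; "force": force on the tool from outside, world axes, zero at the start; "moment": the same for the moment, N m; "opening": opening from 0.0 (shut) to 1.0 (fully open).
Only numpy, scipy, OpenCV 4.12 (cv2) and the standard library are available. Lean on these libraries where they do the work, as an engineer would, in place of code of your own. Each camera call takes 0.05 s, during which the arm holds its last target.

### The job

Put the washed grater back together on its base: first the grating disc over the upright shaft, turned under light pressure until its square hole drops fully home over the square foot of the shaft, then the spacer sleeve, and last the cap, pressed straight down until it snaps past the catch and sits fully down on the sleeve. Press gently, no harder than about 25 N at any time, and leave the other things on the worktop where they are.

Things in the scene. Friction and masses are not known exactly. Their poses are not given: they have to be found in the camera images.
- seat (a point): Centre of the flat round seat (68 mm across) on top of the fixed base, 40 mm above the worktop, on the axis of the upright steel shaft, z up. Its axes do NOT tell how the square foot of the shaft is turned: the shaft stands at any angle, not measured, and turns only against a stiff drag of 0.4 N m.
- disc_centre (a point): Loose steel grating disc, 0.13 to 0.21 kg: perforated plate 80 mm across, 6 mm thick, with a round hub on top, 34 mm outside, up to 24 mm above the underside. Point on the axis 12 mm above the underside, z up (hub side). Home: this point 12 mm above the seat; unmatched it rests 7 mm too high on the square foot.
- sleeve_centre (a point): Loose aluminium spacer sleeve, 0.06 kg: plain tube 32 mm outside, bore 18 mm, 26 mm high, open at both ends, either way up. Point at its centre, 13 mm above its lower end, z up. Home on top of the disc's hub: this point 37 mm above the seat.
- cap_centre (a point): Loose aluminium cap, 0.04 to 0.065 kg: knurled cylinder 34 mm across, 25 mm high, closed on top, with an inward lip (bore 13 mm, 3 mm thick) at its open lower end. Point on the axis 12.5 mm above the lower end, z up. It stands on the catch about 13 mm too high until pushed straight down with about 5 to 12 N. Home on the sleeve: this point 62.5 mm above the seat.
- grater_base: White bell-shaped base, fixed, 116 mm wide, 40 mm high, a small folded crank with a wooden knob low on its side; origin at the centre of its underside. Its shaft rises 67 mm above the seat: square foot (16 mm square, 7 mm high), round post 15 mm across up to 42 mm, cone to 49 mm, slim top 11 mm across with a tapered tip. Two sprung tongues (the catch) bulge 3 mm out of the slim top 59 mm above the seat.
- disc: The grating disc; origin at the centre of its underside. Square hole of 18 mm in the plate, sides along x and y of this frame (bore of the hub above it 25 mm). It passes the round post at any angle, but drops over the square foot only when turned to match within about 0.12 rad; every quarter turn matches.
- sleeve: The spacer sleeve; origin at the centre of its lower end.
- cap: The cap; origin at the centre of its lower end.
- white_lid: Bystander: flat white plastic jar lid, 92 mm across, 13 mm high; origin at its underside.
- teaspoon: Bystander: teaspoon, 137 mm long, 13 mm high; origin at its underside.
- blue_cup: Bystander: blue plastic measuring cup, 64 mm across, 62 mm high; origin at its underside.
- shot_glass: Bystander: small upturned glass, 47 mm across, 66 mm high; origin at its underside.
Things that resemble listed ones, but are neither listed nor needed, are in the scene too. Of the things that look like the disc, the largest one is meant.

How it is judged:
By the outcome, as a careful person would: the job done as asked, in the order asked, and still so for the second after the job is handed in, with the robot touching nothing.
It also fails if it takes over 72 s, if anything falls off the work surface, if the arm or the gripper's body presses on something with over 40 N, if the wrist force passes 120 N, or if a joint passes its speed limit or range.

## Working session

There is one attempt and no reset: what is moved stays moved. The work goes in short steps, Python scripts to look and compute and a tool call to move; the robot and the scene stay as the last step left them, time stands still between calls to the robot, and variables do not carry over. Pictures are saved under pics/ and viewed, and the job is handed in when it is done.

Besides the shell and the picture viewer there is one more tool, called after ">>>" as name(argument=value, ...) on one line, values as JSON. apply_moves: Moves the arm, as the interface text tells. Its arguments: {"type":"object","properties":{"steps":{"type":"array"},"grip":{"type":"number"}},"required":["steps"]}

```bash
mkdir -p pics; ls; python3 - <<'E'
from rig import read_state, imaging
import cv2
for n in ["scene","top","wrist"]:
    im=imaging.capture(n); cv2.imwrite(f"pics/a_{n}.png",im[:,:,::-1])
    p=imaging.camera_params(n); print(n,p)
print(read_state())
E
```

```text
pics
scene {'fov_y': 56.113545846774905, 'cx': 313.7762048475602, 'cy': 242.1963083744616, 'R': array([[-0.60849174, -0.79351443, -0.00852351],
       [-0.61299208,  0.47682845, -0.62998043],
       [ 0.50396281, -0.37811304, -0.77656424]]), 't': array([0.32212085, 0.36878031, 0.63266378])}
top {'fov_y': 42.769602499971306, 'cx': 327.1357516799541, 'cy': 235.55113045705363, 'R': array([[ 0.00478296, -0.99996471, -0.00690661],
       [-0.995194  , -0.00408439, -0.09783773],
       [ 0.09780606,  0.00734137, -0.99517842]]), 't': array([0.00399331, 0.55756797, 1.13482744])}
wrist {'fov_y': 71.96487784832289, 'cx': 320.6446403918839, 'cy': 239.3247119516611, 'R': array([[ 0.39368216,  0.91924511, -0.00167024],
       [ 0.8878742 , -0.37977516,  0.25971181],
       [ 0.23810449, -0.10372687, -0.96568472]]), 't': array([-0.62425337, -0.03076706,  0.38886   ])}
{'time_s': 0.15, 'joint_positions': array([ 5.65778132e+01,  3.02666801e+01,  8.21388766e+01, -9.32754949e-04,
        6.76917160e+01, -1.02253441e+01]), 'qvel': array([-0.01574153, -0.21012164, -0.30175754,  0.01178661, -0.02536253,
        0.0200623 ]), 'tau': array([ 9.17835205e-04, -4.40430415e+01, -1.76844889e+01,  6.33827504e-02,
        5.52203832e-02, -1.04709302e-04]), 'position': array([0.24582933, 0.57402125, 0.22980058]), 'tcp_rot': array([[ 3.93884796e-01, -9.22544603e-04, -9.19159353e-01],
       [ 9.19158293e-01, -1.42527814e-03,  3.93885772e-01],
       [-1.67343493e-03, -9.99998559e-01,  2.86569132e-04]]), 'force': array([-0.70568426, -0.49106516,  0.03290896]), 'moment': array([0.05001288, 0.00468289, 0.05141657]), 'opening': 0.9995116683747469}
```

View pics/a_scene.png

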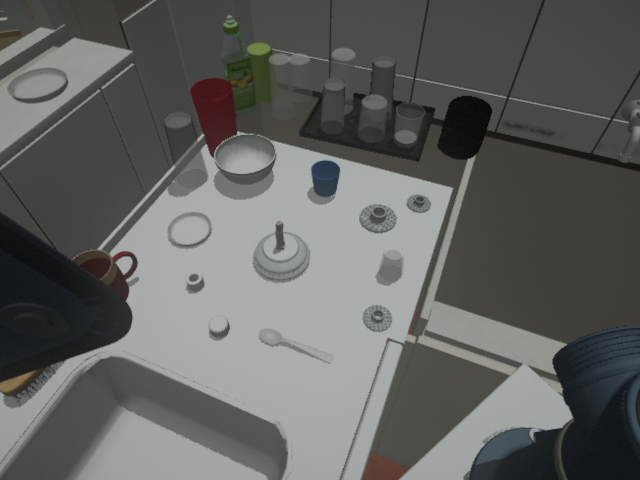

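View pics/a_top.png

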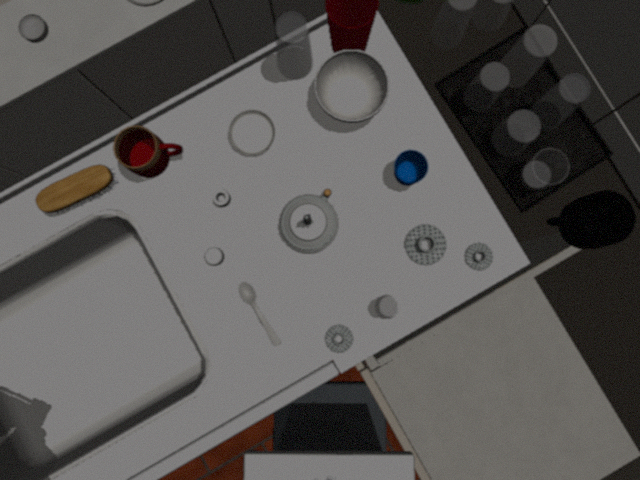

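View pics/a_wrist.png

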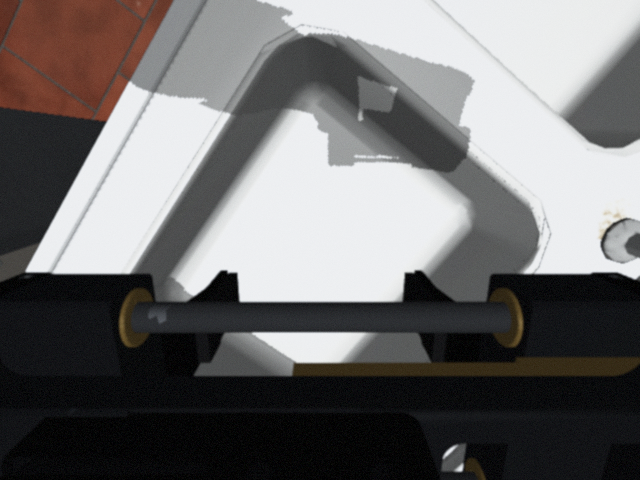

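The top view shows three disc look-alikes, at (425,245), (479,257) and (339,338). The largest, at (425,245), is the one meant. The base is at (309,222), the sleeve (ring with a hole) at (222,198), and the cap (closed top) at (214,256).

```bash
cat > h.py <<'E'
import numpy as np, cv2
from rig import read_state, imaging, job, spotter
def K(p):
    f=240/np.tan(np.radians(p["fov_y"]/2)); return f
def ray(p,u,v):
    f=K(p); d=np.array([(u-p["cx"])/f,(v-p["cy"])/f,1.]); R=np.array(p["R"]); t=np.array(p["t"])
    return -R.T@t, R.T@d
def at_z(p,u,v,z):
    c,d=ray(p,u,v); return c+d*(z-c[2])/d[2]
def proj(p,X):
    q=np.array(p["R"])@np.asarray(X,float)+p["t"]; f=K(p); return np.array([f*q[0]/q[2]+p["cx"],f*q[1]/q[2]+p["cy"]])
def save(name,im,box=None,k=1):
    if box: x0,y0,x1,y1=box; im=im[max(0,y0):y1,max(0,x0):x1]
    im=cv2.resize(im,None,fx=k,fy=k,interpolation=cv2.INTER_CUBIC); cv2.imwrite(f"pics/{name}.png",im[:,:,::-1])
E
python3 - <<'E'
from h import *
for cam in ["top","scene"]:
    im=imaging.capture(cam); p=imaging.camera_params(cam)
    for n,z in [("disc",.012),("sleeve",.013),("cap",.0125),("grater_base",.02),("shot_glass",.033),("blue_cup",.03)]:
        for r in spotter.cut_out(n,cam)[:4]:
            m=r["mask"]; ys,xs=np.nonzero(m)
            if len(xs)==0: continue
            u,v=(xs.min()+xs.max())/2,(ys.min()+ys.max())/2
            print(cam,n,round(r["score"],2),r["rect"],len(xs),(round(xs.mean(),1),round(ys.mean(),1)),at_z(p,xs.mean(),ys.mean(),z).round(4))
    if cam=="top":
        save("b1",im,(370,190,520,310),5); save("b2",im,(180,160,370,300),4)
    else: save("b3",im,(160,180,420,350),3); 
E
```

```text
top disc 0.97 [404.5, 226.2, 44.2, 39.6] 1239 (np.float64(425.8), np.float64(244.4)) [ 0.5428 -0.1826  0.012 ]
top disc 0.92 [322.4, 327.9, 33.4, 25.0] 568 (np.float64(339.0), np.float64(338.4)) [ 0.3637 -0.0168  0.012 ]
top disc 0.56 [464.3, 245.3, 29.0, 25.3] 644 (np.float64(478.5), np.float64(256.3)) [ 0.5204 -0.283   0.012 ]
top sleeve 0.68 [216.5, 191.7, 13.7, 14.8] 155 (np.float64(221.8), np.float64(197.9)) [0.6313 0.2106 0.013 ]
top grater_base 0.77 [278.6, 188.7, 59.4, 64.2] 2843 (np.float64(309.0), np.float64(222.7)) [0.5827 0.0413 0.02  ]
top shot_glass 0.82 [372.8, 294.1, 28.9, 25.1] 521 (np.float64(386.9), np.float64(305.8)) [ 0.4259 -0.1057  0.033 ]
top blue_cup 0.79 [396.1, 151.0, 30.1, 33.6] 953 (np.float64(410.1), np.float64(167.1)) [ 0.6893 -0.1515  0.03  ]
scene disc 0.78 [364.3, 304.4, 28.3, 31.3] 589 (np.float64(377.2), np.float64(318.1)) [ 0.3577 -0.0119  0.012 ]
scene disc 0.67 [407.5, 194.0, 25.4, 18.4] 348 (np.float64(418.3), np.float64(203.4)) [ 0.513  -0.2762  0.012 ]
scene disc 0.35 [308.6, 159.1, 31.0, 38.7] 882 (np.float64(324.8), np.float64(177.6)) [ 0.7038 -0.166   0.012 ]
scene sleeve 0.78 [185.7, 271.3, 18.8, 21.8] 302 (np.float64(194.3), np.float64(281.4)) [0.6299 0.2105 0.013 ]
scene cap 0.88 [201.7, 316.2, 30.3, 22.1] 372 (np.float64(218.4), np.float64(326.5)) [0.5176 0.2224 0.0125]
scene grater_base 0.58 [252.6, 223.5, 57.2, 54.9] 2293 (np.float64(281.0), np.float64(254.8)) [0.5759 0.0458 0.02  ]
scene shot_glass 0.93 [378.7, 243.0, 23.8, 41.6] 793 (np.float64(391.2), np.float64(263.3)) [ 0.4214 -0.1036  0.033 ]
scene shot_glass 0.71 [358.3, 204.5, 37.4, 28.2] 831 (np.float64(377.3), np.float64(218.3)) [ 0.523  -0.1611  0.033 ]
scene blue_cup 0.79 [311.6, 159.5, 26.7, 39.6] 857 (np.float64(324.8), np.float64(177.9)) [ 0.688  -0.1532  0.03  ]
scene blue_cup 0.28 [375.9, 246.1, 25.6, 35.4] 715 (np.float64(391.7), np.float64(263.4)) [ 0.422  -0.1061  0.03  ]
```

View pics/b1.png

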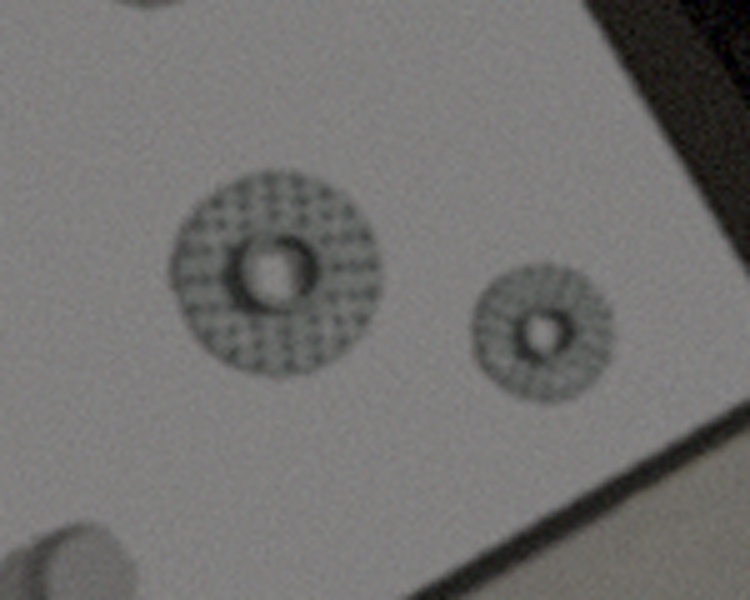

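View pics/b2.png

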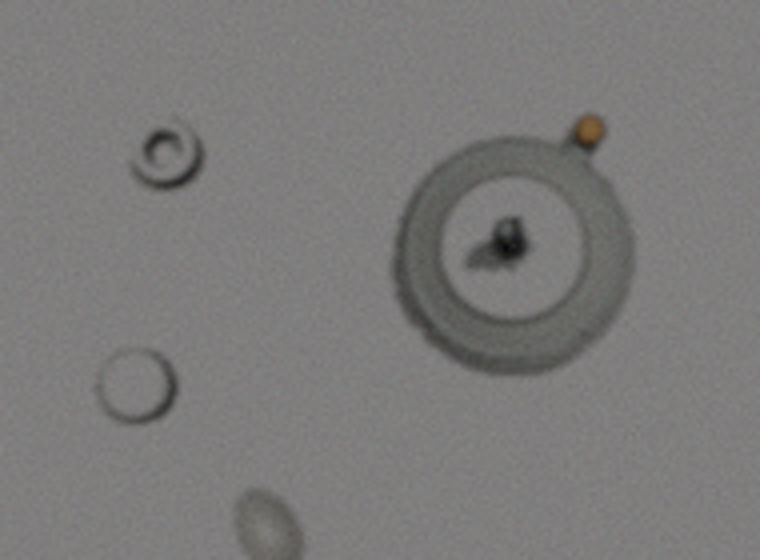

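View pics/b3.png

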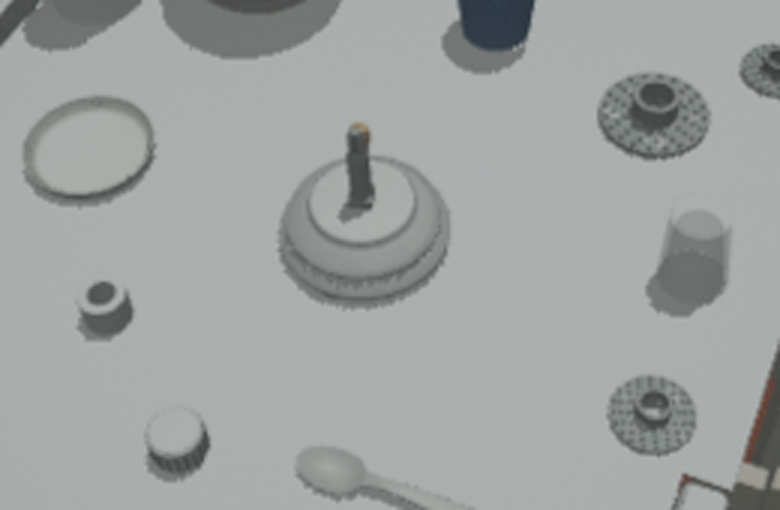

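>>> apply_moves(steps=[{"x":32,"y":-35,"z":-6},{"x":32,"y":-35,"z":-6},{"x":32,"y":-35,"z":-6},{"x":32,"y":-35,"z":-6},{"x":32,"y":-35,"z":-6},{"x":32,"y":-35,"z":-6},{"x":32,"y":-35,"z":-6},{"x":32,"y":-35,"z":-6},{"x":32,"y":-35,"z":-6},{"x":32,"y":-35,"z":-6},{"x":32,"y":-35,"z":-6},{"x":32,"y":-35,"z":-6}])

```text
invalid input at $.steps[0]: expected keys x, y, z, spin
```

```bash
python3 - <<'E'
from h import *
p=imaging.camera_params("wrist"); im=imaging.capture("wrist"); np.savez("v1.npz",im=im,**p)
save("c1",im)
print(read_state()["position"],proj(p,[.583,.042,.04]))
u,v=proj(p,[.583,.042,.06]).astype(int)
save("c1z",im,(u-70,v-70,u+70,v+60),4)
E
```

```text
[0.24610782 0.5744897  0.23057682] [ 77.29923298 567.20508501]Traceback (most recent call last):
  File "<stdin>", line 6, in <module>
  File "h.py", line 14, in save
    im=cv2.resize(im,None,fx=k,fy=k,interpolation=cv2.INTER_CUBIC); cv2.imwrite(f"pics/{name}.png",im[:,:,::-1])
cv2.error: OpenCV(4.12.0) /io/opencv/modules/imgproc/src/resize.cpp:4208: error: (-215:Assertion failed) !ssize.empty() in function 'resize'
```

View pics/c1.png

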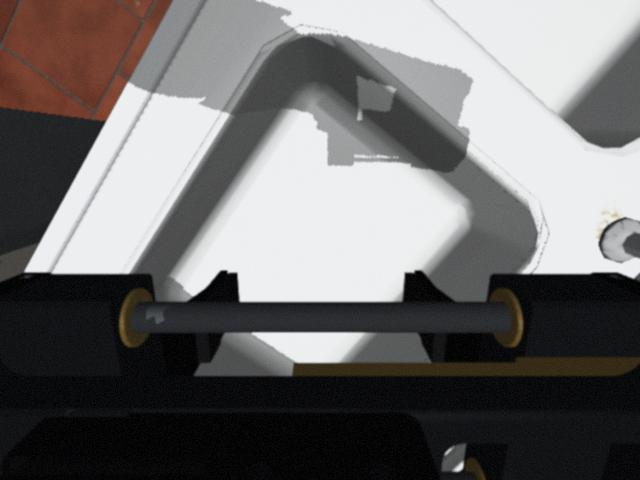

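>>> apply_moves(steps=[{"x":32,"y":-35,"z":-6,"spin":0},{"x":32,"y":-35,"z":-6,"spin":0},{"x":32,"y":-35,"z":-6,"spin":0},{"x":32,"y":-35,"z":-6,"spin":0},{"x":32,"y":-35,"z":-6,"spin":0},{"x":32,"y":-35,"z":-6,"spin":0},{"x":32,"y":-35,"z":-6,"spin":0},{"x":32,"y":-35,"z":-6,"spin":0},{"x":32,"y":-35,"z":-6,"spin":0},{"x":32,"y":-35,"z":-6,"spin":0},{"x":32,"y":-35,"z":-6,"spin":0},{"x":32,"y":-35,"z":-6,"spin":0}])

```text
time_s: 2.1
position: [0.6396, 0.1443, 0.1592]
tcp_rot: [[0.382, 0.008, -0.924], [0.924, 0.01, 0.382], [0.012, -1.0, -0.003]]
force: [0.4, 0.5, -0.3]
opening: 1.0
```

```bash
cat > look.py <<'E'
from h import *
import sys
n=sys.argv[1]; X=[float(a) for a in sys.argv[2:5]]; w=int(sys.argv[5]) if len(sys.argv)>5 else 70
s=read_state(); p=imaging.camera_params("wrist"); im=imaging.capture("wrist"); np.savez(f"{n}.npz",im=im,**p)
save(n,im)
print(s["time_s"],s["position"],s["tcp_rot"][:,0],s["force"],s["joint_positions"].round(1)); q=proj(p,X); print(q)
u,v=q.astype(int)
box=(max(0,u-w),max(0,v-w),min(640,u+w),min(480,v+w)); print(box)
if box[2]>box[0] and box[3]>box[1]: save(n+"z",im,box,280//w)
E
python3 look.py c1 .583 .042 .06
```

```text
2.1 [0.63957419 0.14427111 0.15921598] [0.38187313 0.92413766 0.01193705] [ 0.41950964  0.4913953  -0.2665266 ] [  2.7  37.   81.6   0.6  61.  -65.1]
[169.46629163 227.3027065 ]
(np.int64(99), np.int64(157), np.int64(239), np.int64(297))
```

View pics/c1.png

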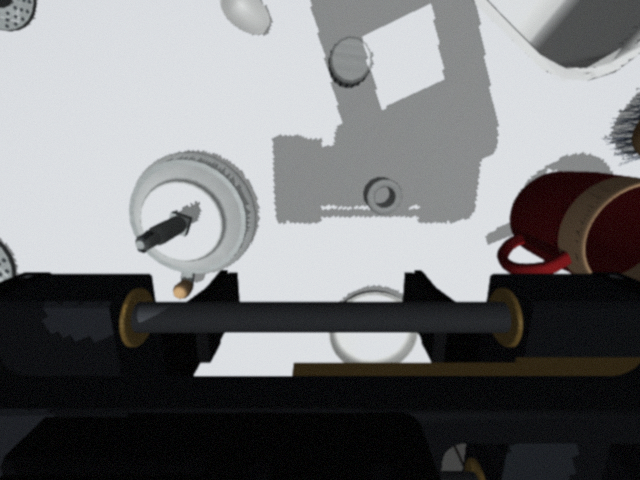

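View pics/c1z.png

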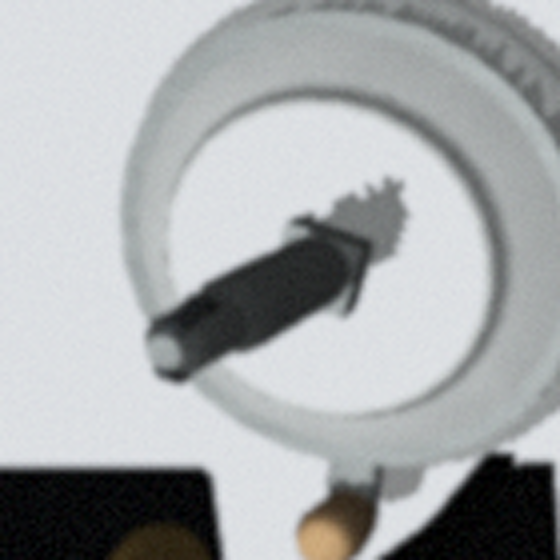

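```bash
python3 - <<'E'
from h import *
d=np.load("c1.npz"); im=d["im"]; p={k:d[k] for k in ["fov_y","cx","cy","R","t"]}
save("c1f",im,(155,195,215,245),12)
# seat ellipse: sample bright seat edge
g=im.astype(float).mean(2)
c0=proj(p,[.583,.042,.04]); print(c0)
# optimise circle: radial darkest gradient
pts=[]
for a in np.linspace(0,2*np.pi,90,endpoint=False):
    prof=[]
    for r in np.linspace(.026,.042,65):
        q=proj(p,[.583+r*np.cos(a),.042+r*np.sin(a),.04]); prof.append(cv2.getRectSubPix(g.astype(np.float32),(1,1),tuple(map(float,q)))[0,0])
    prof=np.array(prof); k=np.argmin(np.diff(cv2.GaussianBlur(prof[:,None],(1,7),0).ravel())); r=np.linspace(.026,.042,65)[k]
    pts.append((.583+r*np.cos(a),.042+r*np.sin(a),r))
pts=np.array(pts)
from scipy.optimize import least_squares
f=lambda v:np.hypot(pts[:,0]-v[0],pts[:,1]-v[1])-v[2]
s=least_squares(f,[.583,.042,.034],loss="soft_l1",f_scale=.001); print(s.x,np.median(abs(s.fun)))
E
```

```text
[179.74487107 221.84116809]
[0.58354058 0.04311077 0.03326737] 0.00013368566356449646
```

View pics/c1f.png

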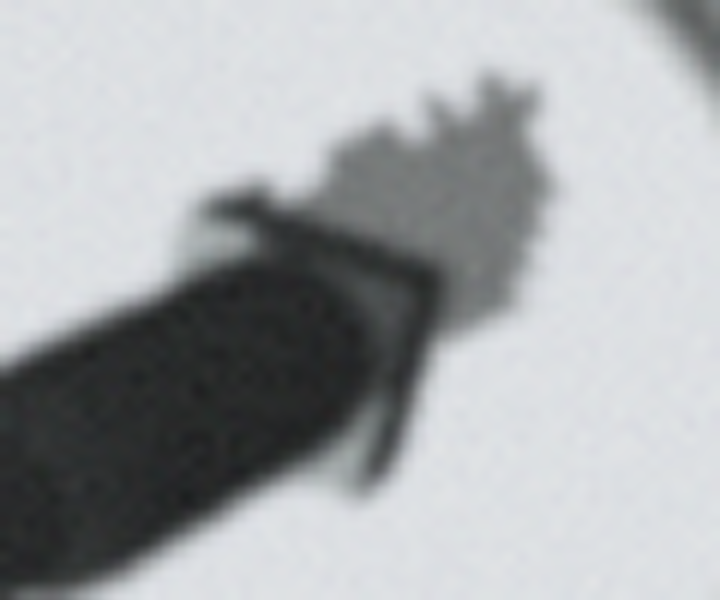

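```bash
python3 - <<'E'
from h import *
d=np.load("c1.npz"); p={k:d[k] for k in ["fov_y","cx","cy","R","t"]}
bp=lambda a,b,z: at_z(p,155+a/12-.5+.5/12,195+b/12-.5+.5/12,z)[:2]
A,B,C=bp(258,188,.04),bp(443,275,.04),bp(388,482,.04)
print(A,B,C,np.linalg.norm(A-B),np.linalg.norm(B-C),(A+C)/2)
ang=lambda v:np.degrees(np.arctan2(v[1],v[0]))%90
print(ang(B-A),ang(C-B),ang(C-A)-45)
from scipy.optimize import minimize
# overlay model fits
im=d["im"]; best=None
for ctr,th in [((.5835,.0431),None)]:
    for th in [ang(B-A),ang(C-B)]:
        k=cv2.resize(im[195:245,155:215],None,fx=12,fy=12,interpolation=cv2.INTER_CUBIC).copy()
        for z,col in [(.04,(255,0,0)),(.047,(0,255,0))]:
            c=[]
            for i in range(4):
                a=np.radians(th+45+90*i); q=proj(p,[ctr[0]+.01131*np.cos(a),ctr[1]+.01131*np.sin(a),z]); c.append(((q-[155,195]+.5)*12-.5).round().astype(int))
            cv2.polylines(k,[np.array(c)],True,col,1)
        cv2.imwrite(f"pics/ov{int(th)}.png",k[:,:,::-1])
E
ls pics
```

```text
[0.57316036 0.04395383] [0.58344116 0.05276809] [0.59508534 0.04214781] 0.01354200928406235 0.015759985233451422 [0.58412285 0.04305082]
40.608172337787934 47.63307235665298 40.29102473579813
a_scene.png
a_top.png
a_wrist.png
b1.png
b2.png
b3.png
c1.png
c1f.png
c1z.png
ov40.png
ov47.png
```

```bash
python3 - <<'E'
from h import *
d=np.load("c1.npz"); p={k:d[k] for k in ["fov_y","cx","cy","R","t"]}; im=d["im"]
tiles=[]
for th in [39,43,47,51]:
    k=cv2.resize(im[200:240,160:200],None,fx=10,fy=10,interpolation=cv2.INTER_CUBIC).copy()
    for z,col in [(.04,(255,0,0)),(.047,(0,255,0))]:
        c=[]
        for i in range(4):
            a=np.radians(th+45+90*i); q=proj(p,[.5838+.01131*np.cos(a),.0431+.01131*np.sin(a),z]); c.append(((q-[160,200]+.5)*10-.5).round().astype(int))
        cv2.polylines(k,[np.array(c)],True,col,1)
    cv2.putText(k,str(th),(5,390),0,1,(255,0,255),2); tiles.append(k[:300,:])
o=np.vstack([np.hstack(tiles[:2]),np.hstack(tiles[2:])]); cv2.imwrite("pics/ovt.png",o[:,:,::-1])
E
```

```text
(no output)
```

View pics/ovt.png

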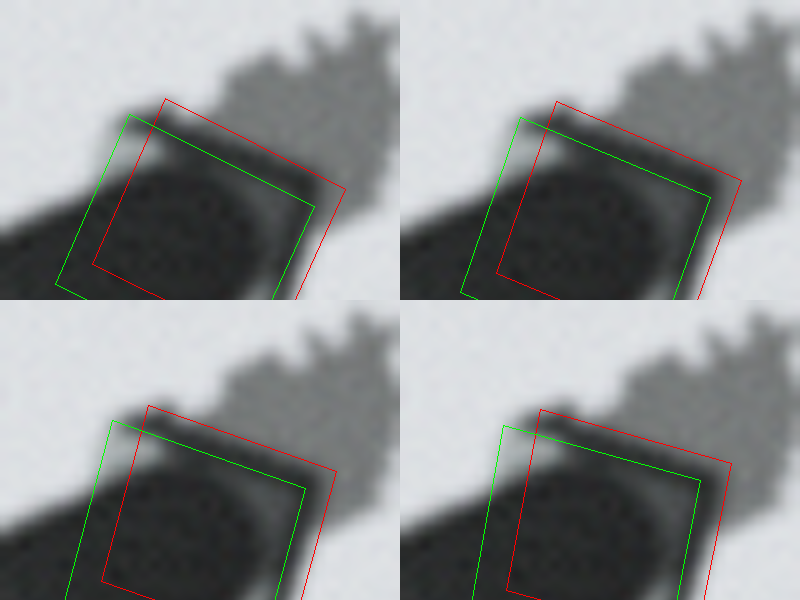

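>>> apply_moves(steps=[{"x":-17,"y":-36,"z":0,"spin":0},{"x":-17,"y":-36,"z":0,"spin":0},{"x":-17,"y":-36,"z":0,"spin":0},{"x":-17,"y":-36,"z":0,"spin":0},{"x":-17,"y":-36,"z":0,"spin":0},{"x":-17,"y":-36,"z":0,"spin":0},{"x":0,"y":0,"z":0,"spin":0}])

```text
time_s: 2.85
position: [0.545, -0.0888, 0.158]
tcp_rot: [[0.389, 0.022, -0.921], [0.921, 0.004, 0.389], [0.012, -1.0, -0.019]]
force: [0.6, 0.9, -0.3]
opening: 0.997
```

```bash
python3 look.py c2 .583 .042 .06; cat > seat.py <<'E'
from h import *
import sys
from scipy.optimize import least_squares
d=np.load(sys.argv[1]+".npz"); im=d["im"]; p={k:d[k] for k in ["fov_y","cx","cy","R","t"]}
g=im.astype(np.float32).mean(2); pts=[]
x0,y0=.583,.042
for a in np.linspace(0,2*np.pi,90,endpoint=False):
    rr=np.linspace(.026,.042,65)
    prof=np.array([cv2.getRectSubPix(g,(1,1),tuple(map(float,proj(p,[x0+r*np.cos(a),y0+r*np.sin(a),.04]))))[0,0] for r in rr])
    k=np.argmin(np.diff(cv2.GaussianBlur(prof[:,None],(1,7),0).ravel())); pts.append((x0+rr[k]*np.cos(a),y0+rr[k]*np.sin(a)))
pts=np.array(pts)
s=least_squares(lambda v:np.hypot(pts[:,0]-v[0],pts[:,1]-v[1])-v[2],[x0,y0,.034],loss="soft_l1",f_scale=.0005); print(s.x,np.median(abs(s.fun)))
th=float(sys.argv[2]) if len(sys.argv)>2 else 46
c=proj(p,[s.x[0],s.x[1],.05]); u,v=int(c[0])-30,int(c[1])-22
tiles=[]
for t in [None,th-4,th,th+4]:
    k=cv2.resize(im[v:v+40,u:u+40],None,fx=10,fy=10,interpolation=cv2.INTER_CUBIC).copy()
    k=cv2.resize(im[v:v+44,u:u+60],None,fx=6.5,fy=6.5,interpolation=cv2.INTER_CUBIC).copy()
    if t is not None:
      for z,col in [(.04,(255,0,0)),(.047,(0,255,0))]:
        cc=[]
        for i in range(4):
            a=np.radians(t+45+90*i); q=proj(p,[s.x[0]+.01131*np.cos(a),s.x[1]+.01131*np.sin(a),z]); cc.append(((q-[u,v]+.5)*6.5-.5).round().astype(int))
        cv2.polylines(k,[np.array(cc)],True,col,1)
    tiles.append(k)
o=np.vstack([np.hstack(tiles[:2]),np.hstack(tiles[2:])]); cv2.imwrite("pics/ov_"+sys.argv[1]+".png",o[:,:,::-1])
E
python3 seat.py c1; python3 seat.py c2
```

```text
2.85 [ 0.54495664 -0.08878881  0.15797894] [0.38929066 0.9210324  0.01233279] [ 0.63002574  0.90027828 -0.3148749 ] [-21.2  29.9  97.6   0.9  51.5 -88.8]
[492.71446141 221.63534715]
(np.int64(422), np.int64(151), np.int64(562), np.int64(291))
[0.58354175 0.04310706 0.03326929] 0.00013365509565773162
[0.5827328  0.04064686 0.03311708] 0.00020730978009712506
```

View pics/c2.png

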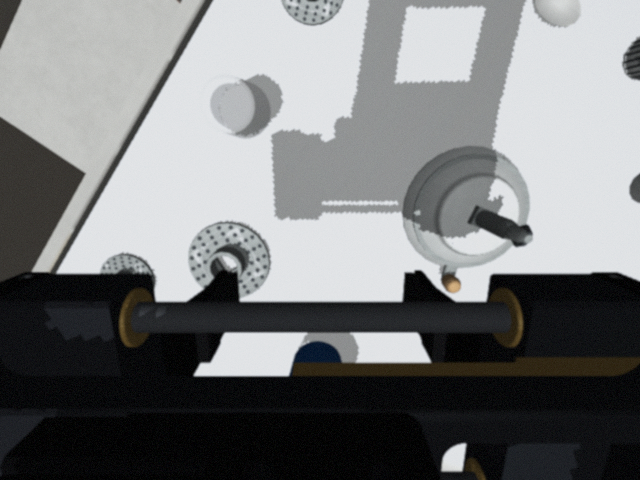

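View pics/ov_c2.png

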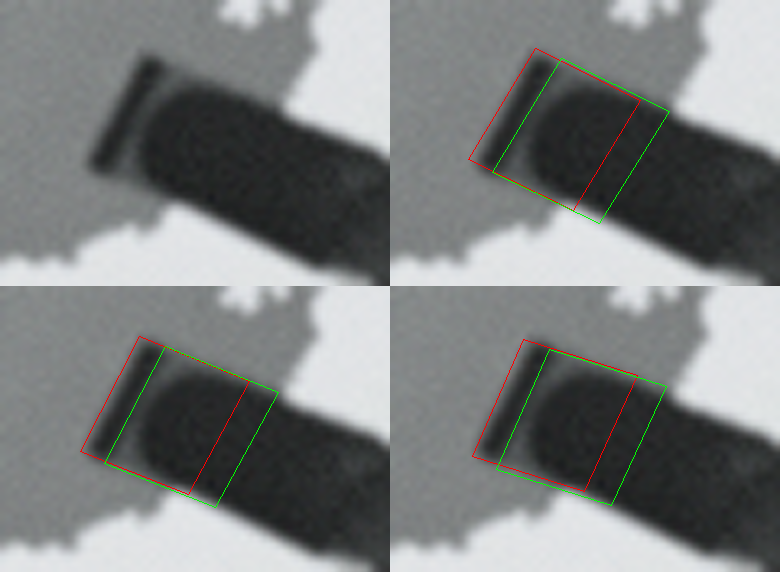

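The base is at about (460,205) and its shaft foot at about (480,215). The large disc is at (230,260) with its hub open, and the smaller look-alike is at (125,272). The overlay puts the foot at about 46°.

>>> apply_moves(steps=[{"x":16,"y":-30,"z":-10,"spin":0},{"x":16,"y":-30,"z":-10,"spin":0},{"x":16,"y":-30,"z":-10,"spin":0},{"x":15,"y":-30,"z":-8,"spin":0},{"x":0,"y":0,"z":0,"spin":0}])

```text
time_s: 3.4
position: [0.6142, -0.2049, 0.1201]
tcp_rot: [[0.383, 0.028, -0.923], [0.923, 0.006, 0.384], [0.016, -1.0, -0.023]]
force: [-0.8, 0.6, -0.4]
opening: 0.999
```

```bash
python3 look.py c3 .543 -.183 .006 70
```

```text
3.4 [ 0.61417011 -0.2049478   0.12009377] [0.38333997 0.92346736 0.01607829] [-0.84541435  0.58799429 -0.36132394] [-28.8  39.   85.1   1.3  54.7 -97. ]
[308.96439428 143.02021338]
(np.int64(238), np.int64(73), np.int64(378), np.int64(213))
```

View pics/c3.png

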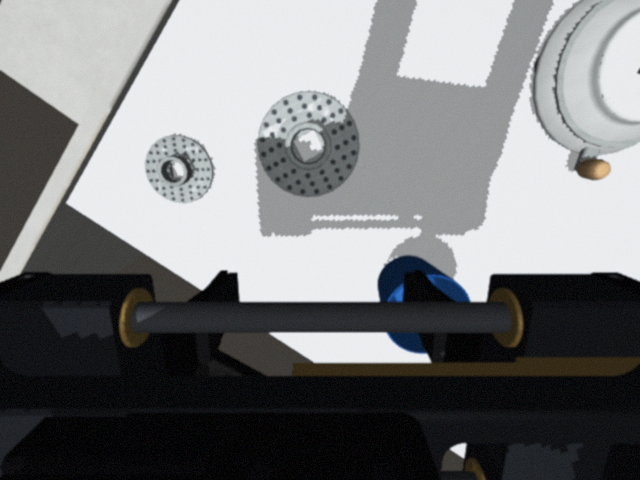

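View pics/c3z.png

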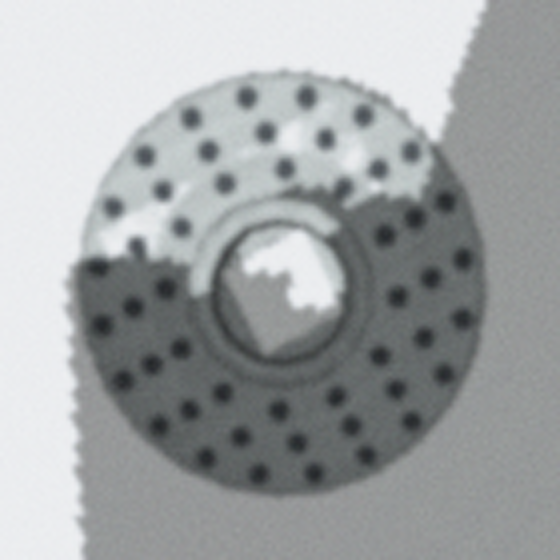

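```bash
python3 - <<'E'
from h import *
d=np.load("c3.npz"); im=d["im"]; p={k:d[k] for k in ["fov_y","cx","cy","R","t"]}
k=im[123:167,286:334].astype(float); k=np.clip((k/255)**.7*255,0,255).astype(np.uint8)
cv2.imwrite("pics/c3f.png",cv2.resize(k,None,fx=12,fy=12,interpolation=cv2.INTER_CUBIC)[:,:,::-1])
# disc outline
r=spotter.cut_out("disc","wrist")
for q in r: print(q["score"],q["rect"])
# rim circle at z=.006 via edges radial
g=im.astype(np.float32).mean(2); pts=[]
x0,y0=at_z(p,308,144,.006)[:2]; print(x0,y0)
E
```

```text
0.91 [256.0, 93.4, 102.3, 103.7]
0.64 [143.3, 135.1, 70.8, 71.1]
0.5433817451677446 -0.1839699429785022
```

View pics/c3f.png

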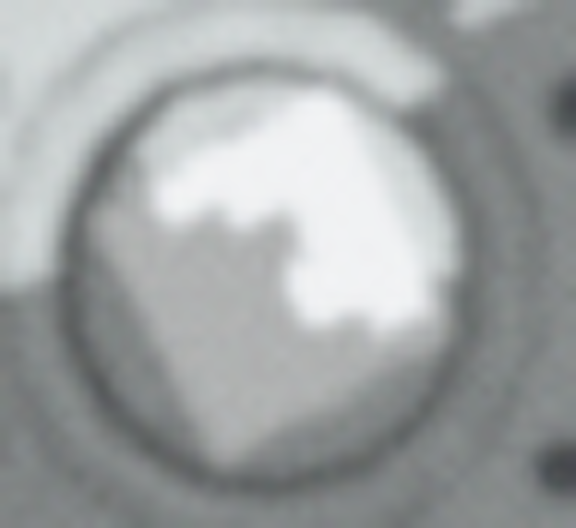

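```bash
python3 - <<'E'
from h import *
d=np.load("c3.npz"); p={k:d[k] for k in ["fov_y","cx","cy","R","t"]}
c=[at_z(p,286+(a+.5)/12-.5,123+(b+.5)/12-.5,.006)[:2] for a,b in [(95,210),(222,462),(450,330),(335,90)]]
c=np.array(c); print(c,c.mean(0))
for i in range(4):
    v=c[(i+1)%4]-c[i]; print(np.linalg.norm(v),np.degrees(np.arctan2(v[1],v[0]))%90)
u=at_z(p,256+51.1,93.4+51.8,.005); print(u)
E
```

```text
[[ 0.53642513 -0.19311998]
 [ 0.5539539  -0.19185123]
 [ 0.55197923 -0.1749839 ]
 [ 0.53558303 -0.17611604]] [ 0.54448532 -0.18401779]
0.01757462130062535 4.139901818342759
0.016982521082863633 6.677249787978383
0.016435239482110016 3.9499395446991628
0.017024775234956376 2.8351925225799732
[ 0.54393225 -0.18498475  0.005     ]
```

The disc is at (0.544, -0.184) and its hole stands at about 4.4°. At 100 px it is clearly larger than the look-alike at 71 px. I'll grasp it by the hub.

>>> apply_moves(steps=[{"x":-18,"y":5,"z":-15,"spin":0},{"x":-18,"y":5,"z":-15,"spin":0},{"x":-18,"y":6,"z":-15,"spin":0},{"x":-16,"y":5,"z":-15,"spin":0},{"x":0,"y":0,"z":-10,"spin":0},{"x":0,"y":0,"z":0,"spin":0}])

```text
time_s: 4.1
position: [0.5399, -0.1678, 0.0518]
tcp_rot: [[0.372, 0.025, -0.928], [0.928, 0.012, 0.372], [0.02, -1.0, -0.019]]
force: [0.3, 0.6, 0.3]
opening: 1.002
```

>>> apply_moves(steps=[{"x":2,"y":-8,"z":-10,"spin":0},{"x":2,"y":-8,"z":-10,"spin":0},{"x":0,"y":0,"z":0,"spin":0},{"x":0,"y":0,"z":0,"spin":0}])

```text
time_s: 4.5
position: [0.549, -0.1862, 0.0319]
tcp_rot: [[0.37, 0.032, -0.928], [0.929, 0.008, 0.371], [0.019, -0.999, -0.027]]
force: [0.1, -0.3, -1.2]
opening: 0.998
```

```bash
python3 -c "
from rig import read_state
s=read_state();print(s['position'],s['qvel'],s['tcp_rot'])"
```

```text
[ 0.54896272 -0.18618127  0.031896  ] [-0.68792554  0.99320631 -1.14592472 -0.13255086 -0.34582859 -0.16650587] [[ 0.37023661  0.03197247 -0.9283871 ]
 [ 0.92873683  0.00803105  0.37065266]
 [ 0.01930661 -0.99945648 -0.02672062]]
```

>>> apply_moves(steps=[{"x":-3,"y":2,"z":-5,"spin":0},{"x":-1,"y":0,"z":-4,"spin":0},{"x":0,"y":0,"z":-3,"spin":0}])

```text
time_s: 4.8
position: [0.5455, -0.185, 0.0198]
tcp_rot: [[0.371, 0.034, -0.928], [0.928, 0.007, 0.371], [0.019, -0.999, -0.029]]
force: [-0.8, -0.2, -0.1]
opening: 1.001
```

Good. I'll nudge it and close.

>>> apply_moves(steps=[{"x":-1,"y":1,"z":-2,"spin":0},{"x":0,"y":0,"z":0,"spin":0},{"x":0,"y":0,"z":0,"spin":0},{"x":0,"y":0,"z":0,"spin":0},{"x":0,"y":0,"z":0,"spin":0},{"x":0,"y":0,"z":0,"spin":0}], grip=25)

```text
time_s: 5.4
position: [0.5441, -0.1834, 0.0174]
tcp_rot: [[0.371, 0.033, -0.928], [0.929, 0.007, 0.371], [0.019, -0.999, -0.028]]
force: [-0.5, 0.4, 0.3]
opening: 0.539
```

>>> apply_moves(steps=[{"x":0,"y":0,"z":0,"spin":0},{"x":0,"y":0,"z":0,"spin":0},{"x":0,"y":0,"z":0,"spin":0},{"x":0,"y":0,"z":0,"spin":0},{"x":0,"y":0,"z":0,"spin":0}])

```text
time_s: 5.9
position: [0.5442, -0.1835, 0.0176]
tcp_rot: [[0.371, 0.034, -0.928], [0.929, 0.007, 0.371], [0.019, -0.999, -0.029]]
force: [-0.2, -0.5, -0.1]
opening: 0.383
```

```bash
python3 look.py d1 .544 -.184 .02 70
```

```text
5.9 [ 0.54420908 -0.18351842  0.01757871] [0.37070969 0.92855185 0.01912561] [-0.21009976 -0.5239174  -0.07660657] [ -30.5   44.1   98.8    2.3   35.6 -100.5]
[319.356908   299.70101495]
(np.int64(249), np.int64(229), np.int64(389), np.int64(369))
```

View pics/d1.png

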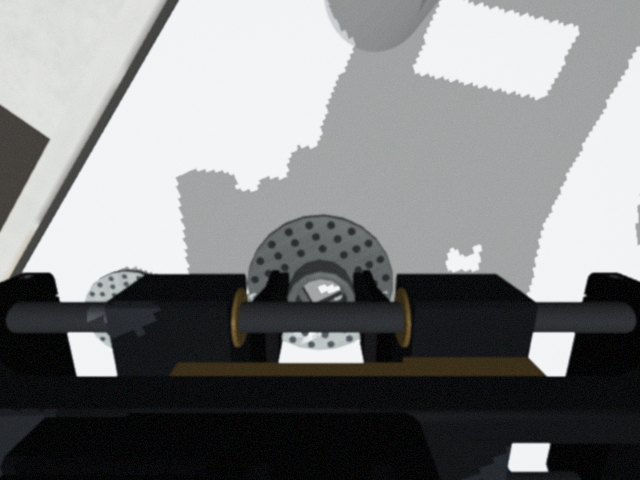

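>>> apply_moves(steps=[{"x":0,"y":0,"z":4,"spin":0},{"x":0,"y":0,"z":10,"spin":0},{"x":0,"y":0,"z":16,"spin":0},{"x":0,"y":0,"z":20,"spin":0},{"x":0,"y":0,"z":20,"spin":0},{"x":0,"y":0,"z":20,"spin":0},{"x":0,"y":0,"z":20,"spin":0},{"x":0,"y":0,"z":14,"spin":0},{"x":0,"y":0,"z":5,"spin":0},{"x":0,"y":0,"z":0,"spin":0}])

```text
time_s: 6.95
position: [0.5415, -0.1818, 0.1552]
tcp_rot: [[0.371, 0.031, -0.928], [0.929, 0.008, 0.371], [0.019, -0.999, -0.026]]
force: [-0.5, -0.4, -2.0]
opening: 0.381
```

```bash
python3 look.py d2 .544 -.184 .15 70
```

```text
6.95 [ 0.54150893 -0.1818406   0.15521718] [0.3707288  0.92853783 0.01943314] [-0.50736675 -0.39473112 -1.96215196] [-30.5  31.2  95.2   1.7  52.3 -99.7]
[318.0802099  298.39554394]
(np.int64(248), np.int64(228), np.int64(388), np.int64(368))
```

View pics/d2.png

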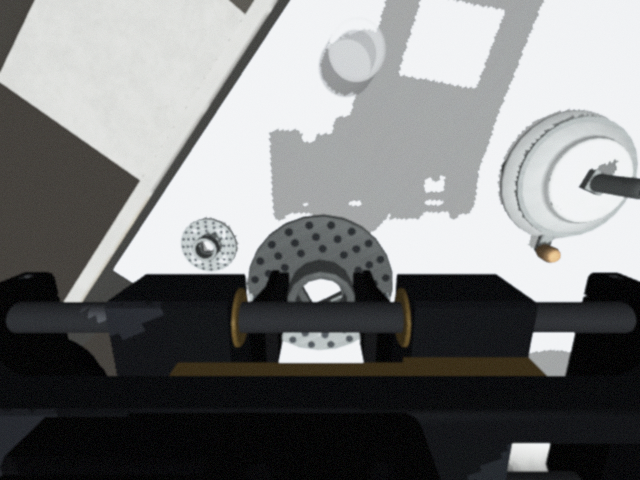

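>>> apply_moves(steps=[{"x":1,"y":10,"z":0,"spin":0.06},{"x":3,"y":18,"z":0,"spin":0.06},{"x":4,"y":22,"z":0,"spin":0.06},{"x":4,"y":22,"z":0,"spin":0.06},{"x":4,"y":22,"z":0,"spin":0.06},{"x":4,"y":22,"z":0,"spin":0.06},{"x":4,"y":22,"z":0,"spin":0.06},{"x":4,"y":22,"z":0,"spin":0.06},{"x":4,"y":20,"z":0,"spin":0.06},{"x":3,"y":14,"z":0,"spin":0.06},{"x":1,"y":6,"z":0,"spin":0.06},{"x":0,"y":0,"z":0,"spin":0.03}])

```text
time_s: 8.2
position: [0.5693, 0.0278, 0.1413]
tcp_rot: [[-0.329, -0.009, -0.944], [0.944, 0.027, -0.329], [0.029, -1.0, -0.001]]
force: [-0.0, 0.3, -1.9]
opening: 0.383
```

>>> apply_moves(steps=[{"x":5,"y":5,"z":4,"spin":0.01},{"x":5,"y":5,"z":4,"spin":0},{"x":2,"y":3,"z":1,"spin":0},{"x":0,"y":0,"z":0,"spin":0},{"x":0,"y":0,"z":0,"spin":0}])

```text
time_s: 8.7
position: [0.5811, 0.0424, 0.1485]
tcp_rot: [[-0.338, -0.014, -0.941], [0.941, 0.028, -0.338], [0.031, -1.0, 0.003]]
force: [-0.0, 0.0, -1.9]
opening: 0.385
```

```bash
python3 look.py d3 .583 .042 .15 70; python3 - <<'E'
from h import *
for c in ["top","scene"]:
    im=imaging.capture(c); p=imaging.camera_params(c); u,v=proj(p,[.583,.042,.11]).astype(int); save("d3"+c,im,(u-60,v-60,u+60,v+60),5)
E
```

```text
8.7 [0.58109131 0.04238516 0.14845511] [-0.33799168  0.94064207  0.03088885] [-2.83166185e-03  1.80143013e-03 -1.93720555e+00] [  -7.6   33.3   92.2    1.8   55.6 -118.4]
[318.20755184 301.52525166]
(np.int64(248), np.int64(231), np.int64(388), np.int64(371))
```

View pics/d3.png

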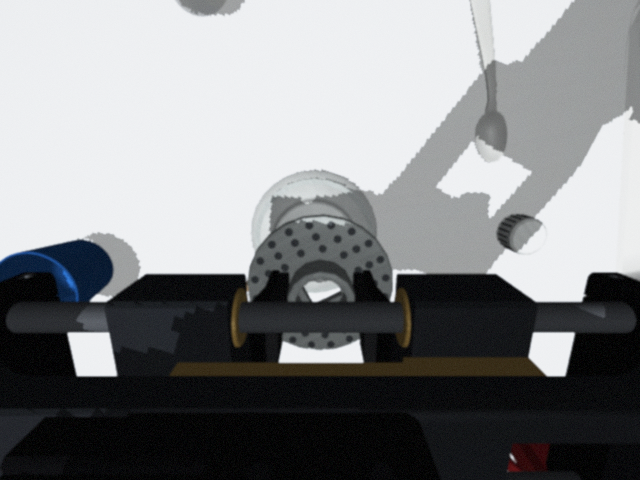

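View pics/d3scene.png

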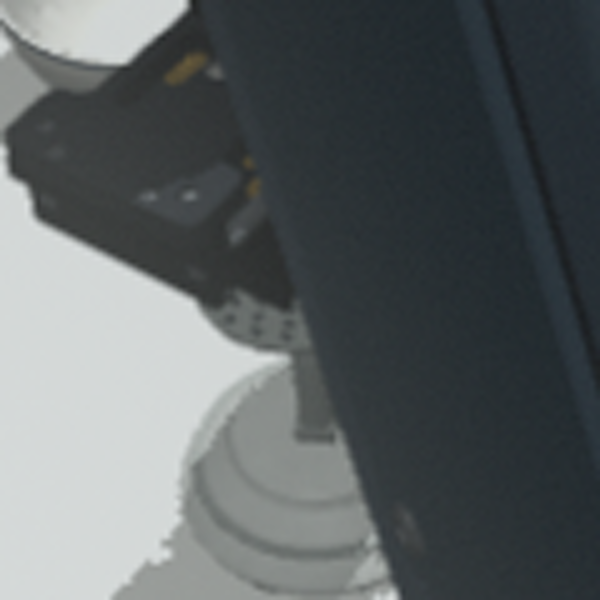

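```bash
python3 - <<'E'
from h import *
d=np.load("d3.npz"); im=d["im"]; save("d3f",im,(280,260,360,310),9)
p={k:d[k] for k in ["fov_y","cx","cy","R","t"]}
s=read_state(); T=s["position"]; y=s["tcp_rot"][:,1]
for h in (.006,-.012,-.018): print(h,proj(p,T-y*h)) # along tool
print(proj(p,[.583,.042,.107]),proj(p,[.583,.042,.04]))
E
```

```text
0.006 [319.98739905 301.78537794]
-0.012 [320.036049   286.93404056]
-0.018 [320.0502149 282.6096281]
[316.52670462 271.31318985] [314.93435877 242.69187864]
```

View pics/d3f.png

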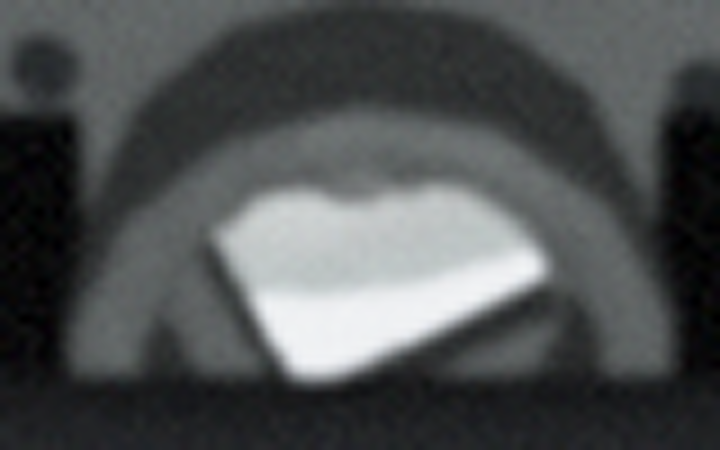

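View pics/d3top.png

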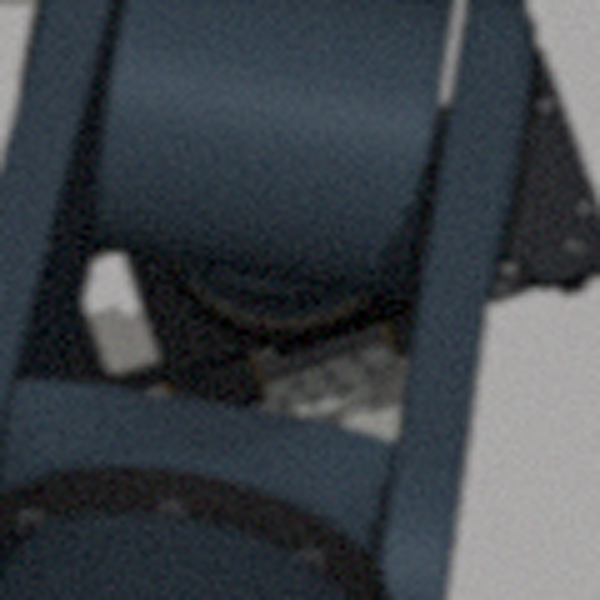

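>>> apply_moves(steps=[{"x":1,"y":0,"z":-6,"spin":0},{"x":1,"y":0,"z":-6,"spin":0},{"x":0,"y":0,"z":-6,"spin":0},{"x":0,"y":0,"z":-4,"spin":0},{"x":0,"y":0,"z":0,"spin":0}])

```text
time_s: 9.35
position: [0.5823, 0.0416, 0.1239]
tcp_rot: [[-0.337, -0.015, -0.942], [0.941, 0.028, -0.337], [0.032, -0.999, 0.005]]
force: [-0.5, -0.4, -2.0]
opening: 0.384
```

```bash
python3 look.py d4 .583 .042 .107 70;python3 - <<'E'
from h import *
d=np.load("d4.npz"); im=d["im"]; save("d4f",im,(280,220,360,310),6)
E
```

```text
9.35 [0.58225343 0.04161314 0.12392235] [-0.33663586  0.94110326  0.03163792] [-0.50840296 -0.38531537 -1.95231135] [  -7.6   35.4   92.9    1.9   52.8 -118.5]
[319.41459951 285.50242381]
(np.int64(249), np.int64(215), np.int64(389), np.int64(355))
```

View pics/d4f.png

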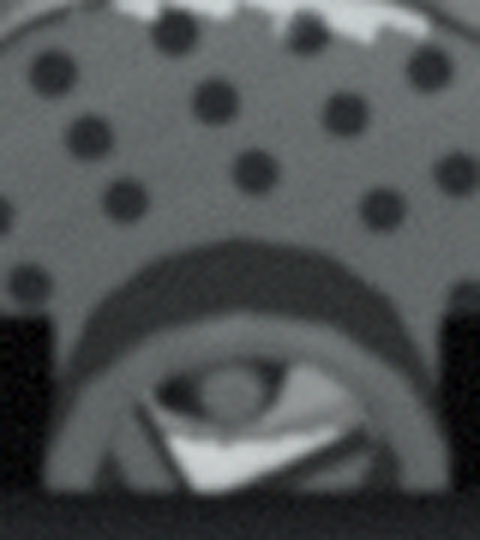

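>>> apply_moves(steps=[{"x":0.5,"y":-1,"z":-4,"spin":0},{"x":0,"y":0,"z":-4,"spin":0},{"x":0,"y":0,"z":-4,"spin":0},{"x":0,"y":0,"z":0,"spin":0}])

```text
time_s: 9.8
position: [0.5832, 0.0405, 0.1114]
tcp_rot: [[-0.337, -0.014, -0.942], [0.941, 0.028, -0.337], [0.031, -1.0, 0.004]]
force: [-0.2, 0.4, -1.6]
opening: 0.38
```

```bash
python3 look.py d5 .583 .042 .107 70;python3 - <<'E'
from h import *
d=np.load("d5.npz"); im=d["im"]; save("d5f",im,(280,240,360,310),8)
E
```

```text
9.8 [0.58319677 0.04046915 0.11141058] [-0.33663628  0.94111991  0.0311341 ] [-0.24699129  0.40467868 -1.59900762] [  -7.7   36.5   93.3    1.9   51.3 -118.6]
[322.82188933 293.96272585]
(np.int64(252), np.int64(223), np.int64(392), np.int64(363))
```

View pics/d5f.png

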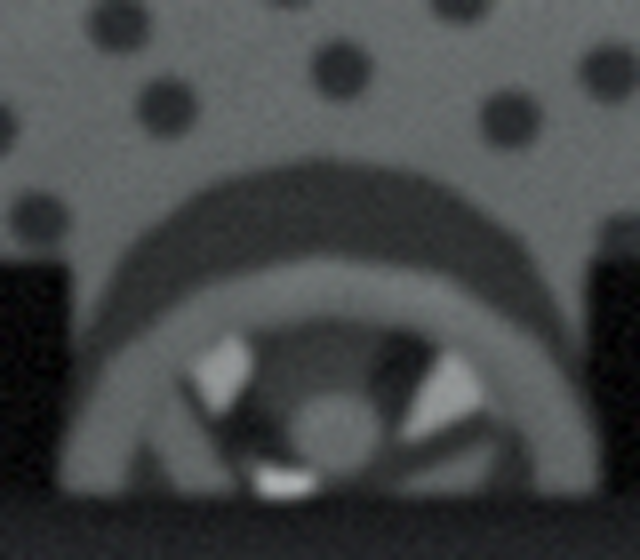

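>>> apply_moves(steps=[{"x":0,"y":0,"z":-5,"spin":0},{"x":0,"y":0,"z":-6,"spin":0},{"x":0,"y":0,"z":-6,"spin":0},{"x":0,"y":0,"z":-6,"spin":0},{"x":0,"y":0,"z":-4,"spin":0}])

```text
time_s: 10.35
position: [0.5839, 0.0405, 0.0831]
tcp_rot: [[-0.337, -0.012, -0.941], [0.941, 0.028, -0.337], [0.03, -1.0, 0.002]]
force: [-0.0, -0.0, -1.8]
opening: 0.384
```

>>> apply_moves(steps=[{"x":0,"y":0,"z":-4,"spin":0},{"x":0,"y":0,"z":-4,"spin":0},{"x":0,"y":0,"z":-3,"spin":0},{"x":0,"y":0,"z":-2,"spin":0}])

```text
time_s: 10.75
position: [0.5836, 0.0405, 0.0682]
tcp_rot: [[-0.337, -0.013, -0.941], [0.941, 0.028, -0.337], [0.031, -1.0, 0.003]]
force: [-1.0, 0.6, -1.6]
opening: 0.381
```

>>> apply_moves(steps=[{"x":0,"y":0,"z":-2,"spin":0},{"x":0,"y":0,"z":-2,"spin":0},{"x":0,"y":0,"z":-1,"spin":0}])

```text
time_s: 11.05
position: [0.5839, 0.0404, 0.0629]
tcp_rot: [[-0.337, -0.013, -0.941], [0.941, 0.028, -0.337], [0.03, -1.0, 0.003]]
force: [0.3, -0.6, -2.8]
opening: 0.381
```

>>> apply_moves(steps=[{"x":0,"y":0,"z":-1.5,"spin":0},{"x":0,"y":0,"z":-1.5,"spin":0}])

```text
time_s: 11.25
position: [0.5841, 0.0404, 0.06]
tcp_rot: [[-0.337, -0.012, -0.942], [0.941, 0.028, -0.337], [0.03, -1.0, 0.002]]
force: [-0.5, -0.8, -1.3]
opening: 0.379
```

It is dropping into the foot without resistance. A little more.

>>> apply_moves(steps=[{"x":0,"y":0,"z":-1.5,"spin":0},{"x":0,"y":0,"z":-1,"spin":0}])

```text
time_s: 11.45
position: [0.5838, 0.0404, 0.0577]
tcp_rot: [[-0.337, -0.013, -0.941], [0.941, 0.028, -0.337], [0.03, -1.0, 0.003]]
force: [-3.0, 0.0, 7.1]
opening: 0.386
```

>>> apply_moves(steps=[{"x":0,"y":0,"z":0,"spin":0},{"x":0,"y":0,"z":0,"spin":0},{"x":0,"y":0,"z":0,"spin":0},{"x":0,"y":0,"z":0,"spin":0}], grip=60)

```text
time_s: 11.85
position: [0.5851, 0.0403, 0.0585]
tcp_rot: [[-0.337, -0.01, -0.942], [0.941, 0.027, -0.337], [0.029, -1.0, -0.0]]
force: [1.3, 0.2, 0.0]
opening: 0.648
```

```bash
python3 look.py d6 .583 .042 .05 70
```

```text
11.85 [0.58505397 0.04034172 0.05847641] [-0.33687     0.94110223  0.02907221] [1.29813889 0.19989795 0.04991142] [  -7.7   41.2   94.7    2.1   44.9 -118.9]
[323.93157183 287.73219533]
(np.int64(253), np.int64(217), np.int64(393), np.int64(357))
```

View pics/d6.png

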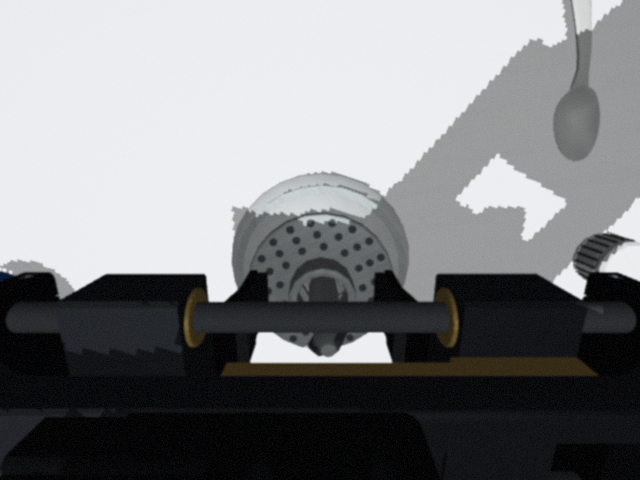

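>>> apply_moves(steps=[{"x":0,"y":0,"z":8,"spin":0},{"x":0,"y":0,"z":16,"spin":0},{"x":0,"y":0,"z":20,"spin":0},{"x":0,"y":0,"z":20,"spin":0},{"x":0,"y":0,"z":16,"spin":0},{"x":6,"y":12,"z":6,"spin":0},{"x":16,"y":28,"z":0,"spin":0},{"x":20,"y":36,"z":0,"spin":0},{"x":20,"y":36,"z":0,"spin":0},{"x":20,"y":36,"z":0,"spin":0},{"x":16,"y":28,"z":0,"spin":0},{"x":6,"y":8,"z":0,"spin":0}])

```text
time_s: 13.1
position: [0.6917, 0.2354, 0.1505]
tcp_rot: [[-0.333, -0.008, -0.943], [0.942, 0.03, -0.333], [0.031, -1.0, -0.002]]
force: [-1.7, -0.5, 0.1]
opening: 0.688
```

```bash
python3 look.py e1 .631 .2106 .026 70; python3 - <<'E'
from h import *
p=imaging.camera_params("wrist")
for n,z in [("sleeve",.013),("cap",.0125)]:
    for r in spotter.cut_out(n,"wrist"): print(n,r["score"],r["rect"])
for c in ["top","scene"]:
    im=imaging.capture(c); p=imaging.camera_params(c); u,v=proj(p,[.583,.042,.06]).astype(int); save("e1"+c,im,(u-50,v-60,u+50,v+40),6)
E
```

```text
13.1 [0.6917045  0.23537909 0.15054447] [-0.33276003  0.94249933  0.03107685] [-1.7155894  -0.45911216  0.13332538] [   9.3   43.3   69.1    1.9   67.8 -100.8]
[311.60119584 157.14230214]
(np.int64(241), np.int64(87), np.int64(381), np.int64(227))
sleeve 0.76 [290.8, 140.2, 35.2, 38.3]
cap 0.58 [346.6, 0.0, 49.5, 51.3]
```

View pics/e1.png

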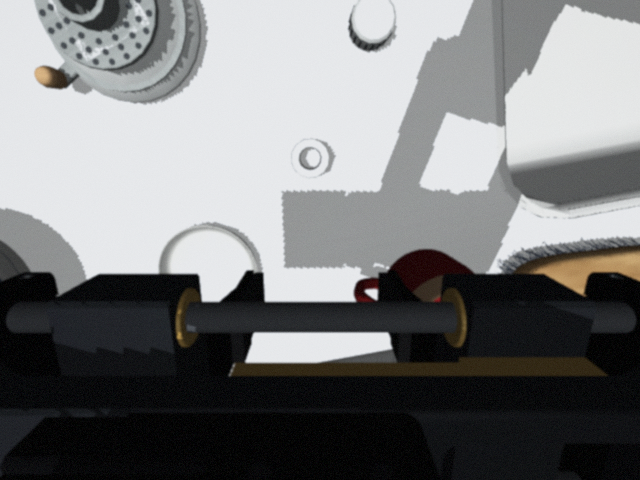

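View pics/e1scene.png

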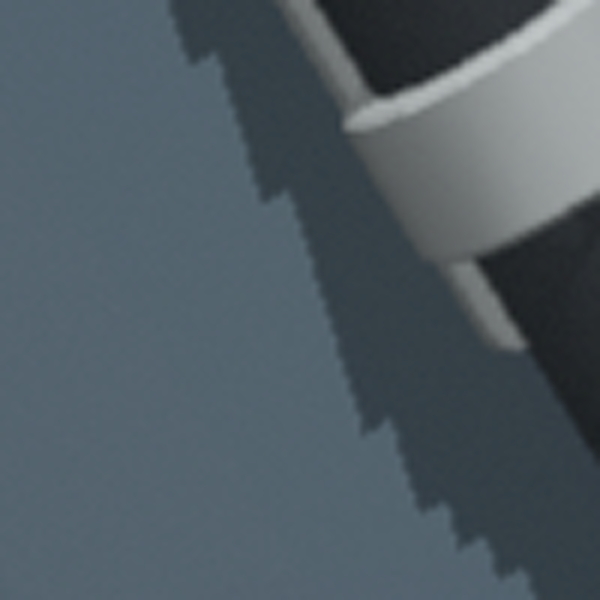

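>>> apply_moves(steps=[{"x":-8,"y":-3,"z":-10,"spin":0},{"x":-16,"y":-7,"z":-20,"spin":0},{"x":-18,"y":-8,"z":-24,"spin":0},{"x":-12,"y":-5,"z":-22,"spin":0},{"x":-3,"y":-2,"z":-16,"spin":0},{"x":0,"y":0,"z":-8,"spin":0},{"x":0,"y":0,"z":0,"spin":0}])

```text
time_s: 14.05
position: [0.6278, 0.1912, 0.0511]
tcp_rot: [[-0.315, -0.013, -0.949], [0.949, 0.026, -0.315], [0.028, -1.0, 0.004]]
force: [0.2, -0.4, 0.1]
opening: 0.692
```

>>> apply_moves(steps=[{"x":1,"y":8,"z":0,"spin":0},{"x":1,"y":8,"z":0,"spin":0},{"x":0,"y":0,"z":0,"spin":0},{"x":0,"y":0,"z":0,"spin":0}])

```text
time_s: 14.45
position: [0.6332, 0.2085, 0.0544]
tcp_rot: [[-0.314, -0.006, -0.95], [0.949, 0.027, -0.314], [0.027, -1.0, -0.003]]
force: [-0.1, 0.4, 0.3]
opening: 0.69
```

>>> apply_moves(steps=[{"x":-1,"y":0.5,"z":-8,"spin":0},{"x":-0.5,"y":0.5,"z":-10,"spin":0},{"x":0,"y":0,"z":-8,"spin":0},{"x":0,"y":0,"z":-5,"spin":0},{"x":0,"y":0,"z":0,"spin":0}])

```text
time_s: 14.95
position: [0.6314, 0.2101, 0.0208]
tcp_rot: [[-0.315, -0.006, -0.949], [0.949, 0.027, -0.315], [0.027, -1.0, -0.003]]
force: [-0.1, -0.5, 0.7]
opening: 0.689
```

```bash
python3 look.py e2 .6315 .2095 .026 70
```

```text
14.95 [0.63144717 0.21010636 0.02082457] [-0.31473598  0.94879494  0.02700785] [-0.14233653 -0.47544457  0.71753278] [   8.1   48.4   83.4    2.1   48.3 -101.6]
[319.18433842 301.43887493]
(np.int64(249), np.int64(231), np.int64(389), np.int64(371))
```

View pics/e2z.png

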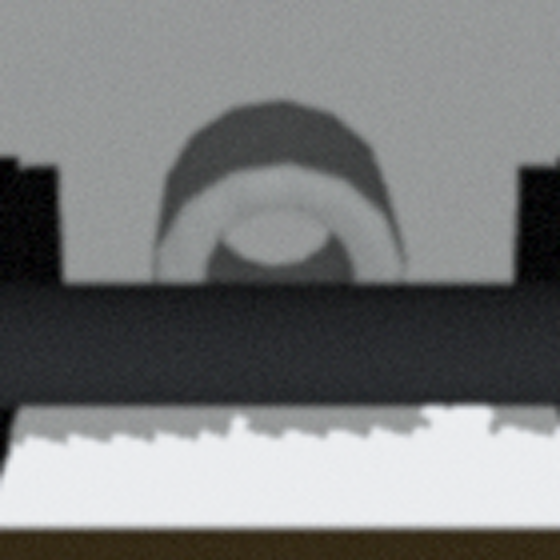

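>>> apply_moves(steps=[{"x":0,"y":0,"z":-3,"spin":0},{"x":0,"y":0,"z":0,"spin":0},{"x":0,"y":0,"z":0,"spin":0},{"x":0,"y":0,"z":0,"spin":0},{"x":0,"y":0,"z":0,"spin":0},{"x":0,"y":0,"z":0,"spin":0},{"x":0,"y":0,"z":0,"spin":0}], grip=24)

```text
time_s: 15.7
position: [0.6323, 0.2099, 0.0186]
tcp_rot: [[-0.314, -0.004, -0.949], [0.949, 0.027, -0.314], [0.027, -1.0, -0.005]]
force: [0.0, -0.3, 0.0]
opening: 0.364
```

>>> apply_moves(steps=[{"x":0,"y":0,"z":4,"spin":0},{"x":0,"y":0,"z":10,"spin":0},{"x":0,"y":0,"z":16,"spin":0},{"x":0,"y":0,"z":20,"spin":0},{"x":0,"y":0,"z":20,"spin":0},{"x":0,"y":0,"z":20,"spin":0},{"x":0,"y":0,"z":20,"spin":0},{"x":0,"y":0,"z":14,"spin":0},{"x":0,"y":0,"z":6,"spin":0},{"x":0,"y":0,"z":0,"spin":0}])

```text
time_s: 16.7
position: [0.6329, 0.2102, 0.1636]
tcp_rot: [[-0.315, 0.003, -0.949], [0.949, 0.028, -0.315], [0.025, -1.0, -0.012]]
force: [-0.3, 0.9, -0.2]
opening: 0.362
```

>>> apply_moves(steps=[{"x":-2,"y":-8,"z":0,"spin":0},{"x":-5,"y":-16,"z":0,"spin":0},{"x":-6,"y":-20,"z":0,"spin":0},{"x":-6,"y":-20,"z":0,"spin":0},{"x":-6,"y":-20,"z":0,"spin":0},{"x":-6,"y":-20,"z":0,"spin":0},{"x":-6,"y":-18,"z":0,"spin":0},{"x":-5,"y":-14,"z":0,"spin":0},{"x":-2,"y":-6,"z":0,"spin":0},{"x":0,"y":0,"z":0,"spin":0}])

```text
time_s: 17.7
position: [0.5764, 0.0543, 0.154]
tcp_rot: [[-0.312, -0.019, -0.95], [0.95, 0.026, -0.312], [0.03, -0.999, 0.01]]
force: [-0.3, 0.0, -0.1]
opening: 0.365
```

```bash
python3 look.py f1 .5835 .041 .107 70
```

```text
17.7 [0.57635195 0.05429006 0.15399496] [-0.31166898  0.94970786  0.03028896] [-0.3223299   0.02555479 -0.11556829] [  -6.4   32.7   92.3    1.6   56.3 -115.5]
[294.78642099 270.40268637]
(np.int64(224), np.int64(200), np.int64(364), np.int64(340))
```

View pics/f1.png

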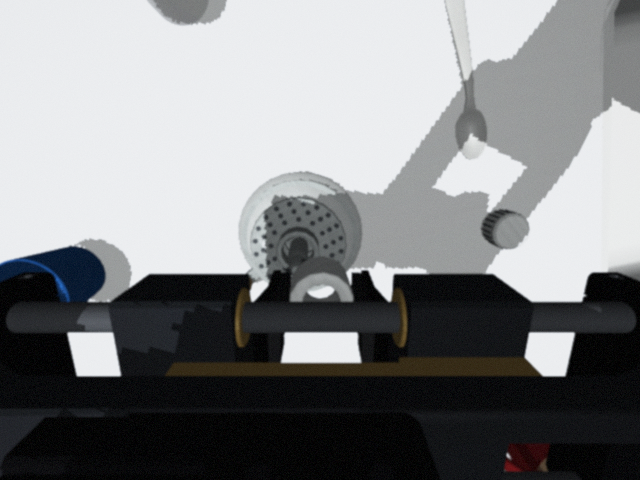

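>>> apply_moves(steps=[{"x":3,"y":-5,"z":0,"spin":0},{"x":3,"y":-5,"z":-2,"spin":0},{"x":1,"y":-2,"z":-4,"spin":0},{"x":0,"y":0,"z":-6,"spin":0},{"x":0,"y":0,"z":-6,"spin":0},{"x":0,"y":0,"z":0,"spin":0}])

```text
time_s: 18.35
position: [0.5853, 0.0442, 0.1342]
tcp_rot: [[-0.315, -0.017, -0.949], [0.948, 0.026, -0.316], [0.03, -1.0, 0.008]]
force: [0.0, 0.1, -1.1]
opening: 0.359
```

```bash
python3 look.py f2 .5835 .041 .107 70;python3 - <<'E'
from h import *
d=np.load("f2.npz"); im=d["im"]; save("f2f",im,(280,230,360,310),7)
E
```

```text
18.35 [0.58533197 0.04420406 0.13421309] [-0.315495    0.94844057  0.03038738] [ 0.01569207  0.11369949 -1.07190166] [  -7.3   34.8   91.9    1.7   54.5 -116.7]
[314.51747767 272.93771185]
(np.int64(244), np.int64(202), np.int64(384), np.int64(342))
```

View pics/f2f.png

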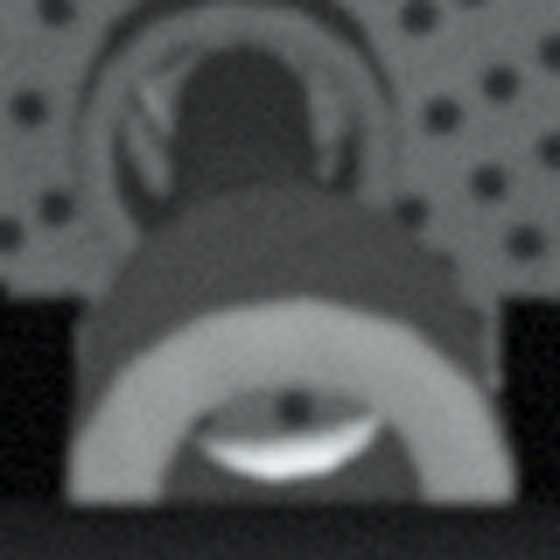

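>>> apply_moves(steps=[{"x":-0.7,"y":-2,"z":-3,"spin":0},{"x":-0.5,"y":-1.5,"z":-3,"spin":0},{"x":0,"y":0,"z":0,"spin":0}])

```text
time_s: 18.7
position: [0.5842, 0.0408, 0.1281]
tcp_rot: [[-0.316, -0.017, -0.949], [0.948, 0.026, -0.317], [0.03, -1.0, 0.008]]
force: [-0.4, -0.4, -0.9]
opening: 0.362
```

```bash
python3 look.py f3 .5835 .041 .107 70;python3 - <<'E'
from h import *
d=np.load("f3.npz"); im=d["im"]; save("f3f",im,(280,230,360,310),7)
E
```

```text
18.7 [0.58416197 0.0407846  0.128113  ] [-0.31619515  0.94821555  0.03013142] [-0.43398386 -0.40187657 -0.93759831] [  -7.6   35.2   92.4    1.7   53.6 -117.1]
[319.747679   280.36704264]
(np.int64(249), np.int64(210), np.int64(389), np.int64(350))
```

View pics/f3f.png

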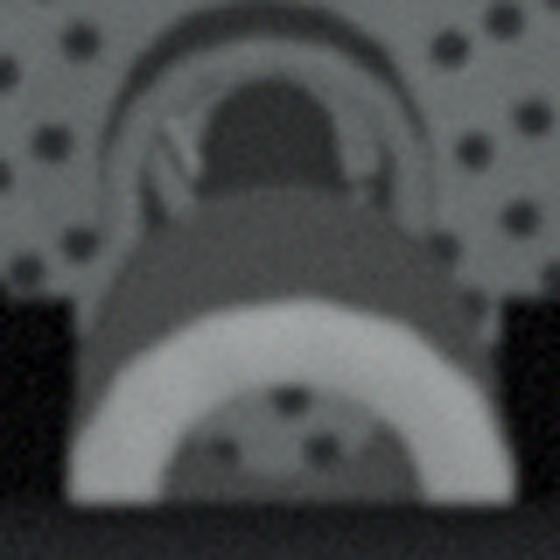

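>>> apply_moves(steps=[{"x":-0.3,"y":-0.4,"z":-4,"spin":0},{"x":0,"y":0,"z":-4,"spin":0},{"x":0,"y":0,"z":-3,"spin":0},{"x":0,"y":0,"z":-2,"spin":0}])

```text
time_s: 19.15
position: [0.5842, 0.0404, 0.1148]
tcp_rot: [[-0.316, -0.015, -0.949], [0.948, 0.026, -0.316], [0.03, -1.0, 0.006]]
force: [0.8, 0.6, -0.5]
opening: 0.363
```

```bash
python3 look.py f4 .5835 .041 .107 70;python3 - <<'E'
from h import *
d=np.load("f4.npz"); im=d["im"]; save("f4f",im,(280,230,360,310),7)
E
```

```text
19.15 [0.58421808 0.04040975 0.11482161] [-0.31602342  0.94828392  0.02977918] [ 0.76272416  0.55994362 -0.50392911] [  -7.7   36.3   93.     1.7   51.9 -117.2]
[321.24950849 289.82459376]
(np.int64(251), np.int64(219), np.int64(391), np.int64(359))
```

View pics/f4f.png

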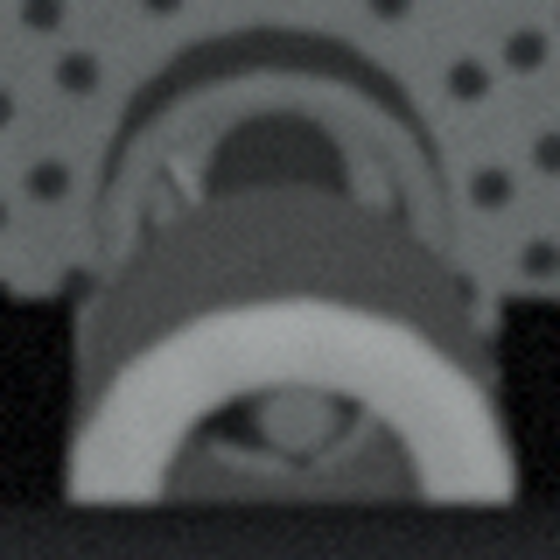

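>>> apply_moves(steps=[{"x":0,"y":0,"z":-5,"spin":0},{"x":0,"y":0,"z":-5,"spin":0},{"x":0,"y":0,"z":-5,"spin":0},{"x":0,"y":0,"z":-4,"spin":0},{"x":0,"y":0,"z":-3,"spin":0}])

```text
time_s: 19.7
position: [0.5841, 0.0406, 0.0907]
tcp_rot: [[-0.316, -0.016, -0.949], [0.948, 0.026, -0.316], [0.03, -1.0, 0.007]]
force: [-0.3, -0.7, -0.6]
opening: 0.358
```

>>> apply_moves(steps=[{"x":0,"y":0,"z":-2,"spin":0},{"x":0,"y":0,"z":-2,"spin":0},{"x":0,"y":0,"z":-1.5,"spin":0}])

```text
time_s: 20.0
position: [0.5843, 0.0404, 0.0844]
tcp_rot: [[-0.316, -0.016, -0.949], [0.948, 0.026, -0.316], [0.03, -1.0, 0.007]]
force: [0.2, -0.7, -0.3]
opening: 0.364
```

>>> apply_moves(steps=[{"x":0,"y":0,"z":-1,"spin":0},{"x":0,"y":0,"z":-1,"spin":0}])

```text
time_s: 20.2
position: [0.5844, 0.0404, 0.0823]
tcp_rot: [[-0.316, -0.016, -0.949], [0.948, 0.026, -0.316], [0.03, -1.0, 0.007]]
force: [-1.6, 0.4, 3.0]
opening: 0.364
```

Contact came at z = 0.0823, where 0.0826 was expected, so the sleeve is seated. Release.

>>> apply_moves(steps=[{"x":0,"y":0,"z":0,"spin":0},{"x":0,"y":0,"z":0,"spin":0},{"x":0,"y":0,"z":0,"spin":0},{"x":0,"y":0,"z":0,"spin":0}], grip=60)

```text
time_s: 20.6
position: [0.585, 0.0403, 0.0829]
tcp_rot: [[-0.316, -0.014, -0.949], [0.948, 0.026, -0.316], [0.029, -1.0, 0.005]]
force: [0.1, 0.1, 0.6]
opening: 0.638
```

>>> apply_moves(steps=[{"x":0,"y":0,"z":6,"spin":0},{"x":0,"y":0,"z":12,"spin":0},{"x":0,"y":0,"z":16,"spin":0},{"x":0,"y":0,"z":16,"spin":0},{"x":0,"y":0,"z":12,"spin":0},{"x":0,"y":0,"z":4,"spin":0}])

```text
time_s: 21.2
position: [0.585, 0.0403, 0.1545]
tcp_rot: [[-0.316, -0.013, -0.949], [0.948, 0.026, -0.316], [0.029, -1.0, 0.004]]
force: [0.3, -0.5, -0.5]
opening: 0.688
```

```bash
python3 look.py g1 .584 .041 .09 70
```

```text
21.2 [0.58495565 0.04030773 0.15445885] [-0.31619151  0.94826402  0.02860562] [ 0.28807263 -0.53144841 -0.52051418] [  -7.7   33.    91.4    1.6   56.6 -117. ]
[318.90545982 256.47741854]
(np.int64(248), np.int64(186), np.int64(388), np.int64(326))
```

View pics/g1.png

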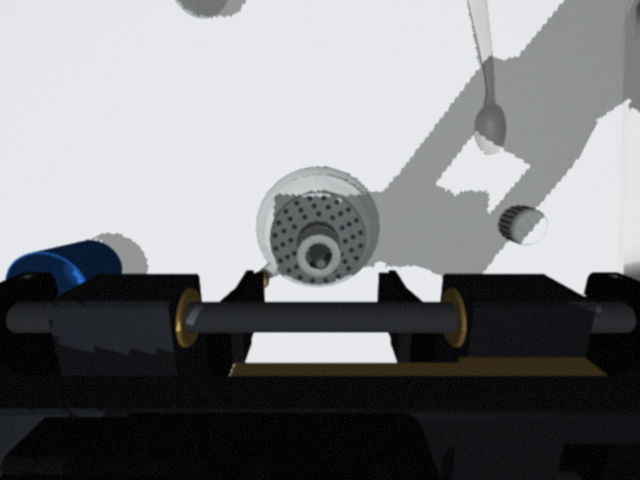

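```bash
python3 - <<'E'
from h import *
for c in ["top","scene","wrist"]:
    p=imaging.camera_params(c); im=imaging.capture(c)
    for r in spotter.cut_out("cap",c):
        ys,xs=np.nonzero(r["mask"]); print(c,r["score"],r["rect"],at_z(p,xs.mean(),ys.mean(),.0125),xs.mean(),ys.mean())
    if c=="top":
        print(at_z(p,180+138/4,160+385/4,.025)); save("g2top",im,(250,170,370,270),6); save("g2cap",im,(190,235,240,275),12)
    if c=="wrist":
        # top circle
        print(at_z(p,530,226,.025))
E
```

```text
top 0.71 [204.6, 244.3, 17.7, 23.1] [0.51855164 0.22274287 0.0125    ] 214.26262626262627 256.0942760942761
[0.51746104 0.21988662 0.025     ]
scene 0.93 [204.5, 315.9, 23.4, 21.2] [0.51806809 0.22209642 0.0125    ] 218.39841688654354 326.18997361477574
wrist 0.87 [498.9, 207.0, 48.3, 41.8] [0.51949234 0.22087318 0.0125    ] 522.6099110546379 227.39834815756035
[0.51624906 0.21778348 0.025     ]
```

View pics/g2cap.png

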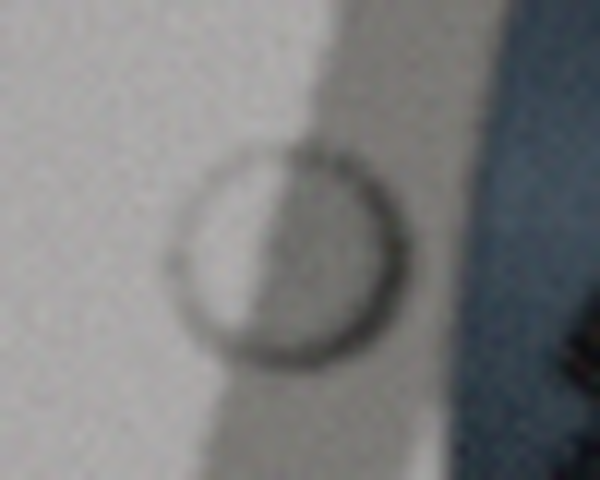

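>>> apply_moves(steps=[{"x":0,"y":8,"z":0,"spin":0},{"x":0,"y":18,"z":0,"spin":0},{"x":0,"y":22,"z":0,"spin":0},{"x":0,"y":24,"z":0,"spin":0},{"x":0,"y":24,"z":0,"spin":0},{"x":0,"y":24,"z":0,"spin":0},{"x":0,"y":24,"z":0,"spin":0},{"x":0,"y":22,"z":0,"spin":0},{"x":0,"y":16,"z":0,"spin":0},{"x":0,"y":8,"z":0,"spin":0},{"x":0,"y":0,"z":0,"spin":0}])

```text
time_s: 22.65
position: [0.5791, 0.2416, 0.1453]
tcp_rot: [[-0.314, -0.03, -0.949], [0.949, 0.027, -0.315], [0.035, -0.999, 0.019]]
force: [-0.5, -0.7, 0.5]
opening: 0.69
```

```bash
python3 look.py h1 .518 .2215 .025 70; python3 - <<'E'
from h import *
p=imaging.camera_params("wrist")
for r in spotter.cut_out("cap","wrist"): print(r["score"],r["rect"])
for c in ["top","scene"]:
    im=imaging.capture(c); p=imaging.camera_params(c); u,v=proj(p,[.583,.042,.06]).astype(int); save("h1"+c,im,(u-50,v-50,u+50,v+50),6)
E
```

```text
22.65 [0.57908958 0.24162031 0.14525728] [-0.31418231  0.94871197  0.03514371] [-0.50216154 -0.69716149  0.51375712] [ 11.6  36.6  85.3   2.2  59.5 -97.9]
[315.15127745 162.04916155]
(np.int64(245), np.int64(92), np.int64(385), np.int64(232))
0.61 [294.0, 141.5, 42.1, 40.4]
```

View pics/h1.png

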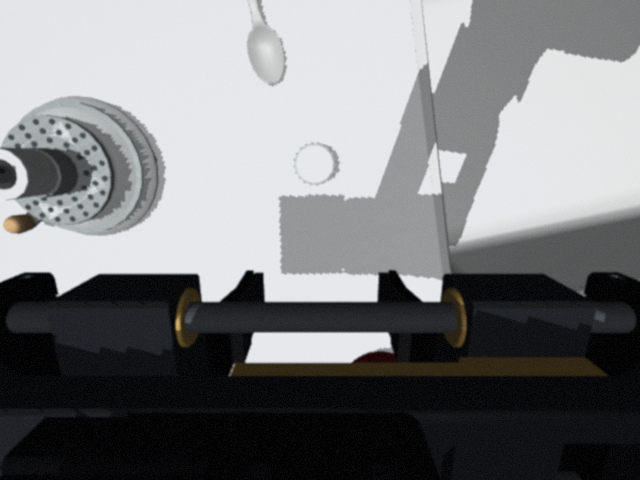

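View pics/h1top.png

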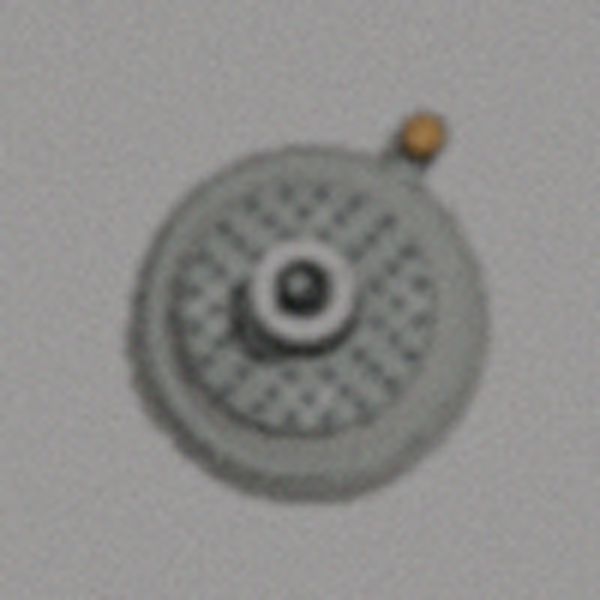

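View pics/h1scene.png

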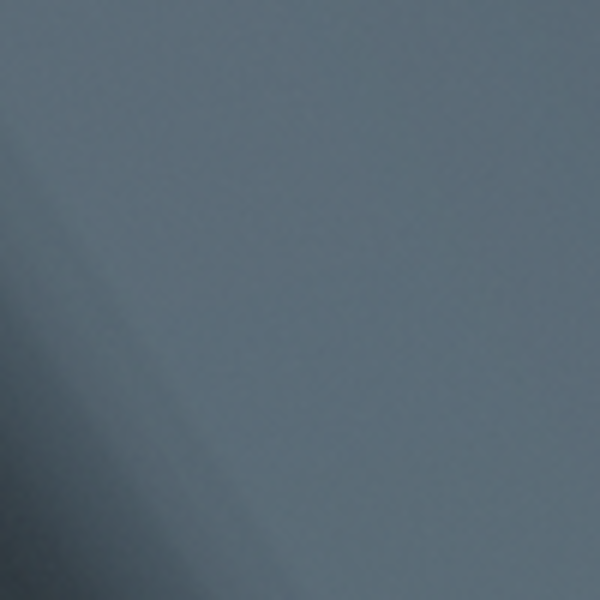

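>>> apply_moves(steps=[{"x":-4,"y":-1,"z":-4,"spin":0},{"x":-8,"y":-2,"z":-8,"spin":0},{"x":-10,"y":-2,"z":-12,"spin":0},{"x":-10,"y":-2,"z":-14,"spin":0},{"x":-10,"y":-2,"z":-14,"spin":0},{"x":-8,"y":-2,"z":-14,"spin":0},{"x":-6,"y":-2,"z":-12,"spin":0},{"x":-3,"y":-1,"z":-8,"spin":0},{"x":0,"y":0,"z":-4,"spin":0},{"x":0,"y":0,"z":0,"spin":0}])

```text
time_s: 23.85
position: [0.5129, 0.2179, 0.05]
tcp_rot: [[-0.304, -0.034, -0.952], [0.952, 0.025, -0.305], [0.034, -0.999, 0.025]]
force: [-0.7, -0.1, 0.2]
opening: 0.69
```

>>> apply_moves(steps=[{"x":2,"y":2,"z":-6,"spin":0},{"x":2,"y":1,"z":-8,"spin":0},{"x":0.5,"y":0,"z":-8,"spin":0},{"x":0,"y":0,"z":-5,"spin":0},{"x":0,"y":0,"z":0,"spin":0}])

```text
time_s: 24.35
position: [0.5206, 0.2217, 0.0218]
tcp_rot: [[-0.304, -0.029, -0.952], [0.952, 0.026, -0.304], [0.034, -0.999, 0.02]]
force: [-0.1, -1.0, 0.0]
opening: 0.693
```

```bash
python3 look.py h2 .518 .2215 .025 70
```

```text
24.35 [0.5205534  0.22170143 0.02175314] [-0.30367538  0.95217374  0.03385915] [-0.13271753 -0.97545181  0.00446665] [ 10.8  43.9  97.9   2.8  39.5 -99.1]
[321.57095722 295.04311495]
(np.int64(251), np.int64(225), np.int64(391), np.int64(365))
```

View pics/h2z.png

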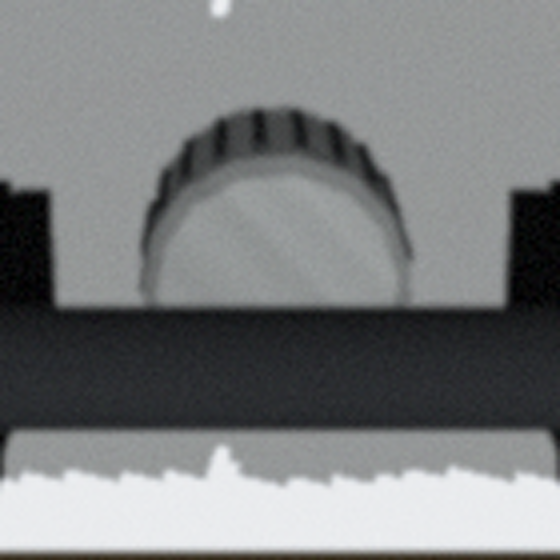

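>>> apply_moves(steps=[{"x":-2.5,"y":0,"z":-3,"spin":0},{"x":0,"y":0,"z":-1.5,"spin":0},{"x":0,"y":0,"z":0,"spin":0},{"x":0,"y":0,"z":0,"spin":0},{"x":0,"y":0,"z":0,"spin":0},{"x":0,"y":0,"z":0,"spin":0},{"x":0,"y":0,"z":0,"spin":0}], grip=26)

```text
time_s: 25.1
position: [0.5181, 0.2218, 0.0178]
tcp_rot: [[-0.304, -0.028, -0.952], [0.952, 0.026, -0.305], [0.034, -0.999, 0.019]]
force: [0.0, 0.8, -1.4]
opening: 0.374
```

>>> apply_moves(steps=[{"x":0,"y":0,"z":4,"spin":0},{"x":0,"y":0,"z":10,"spin":0},{"x":0,"y":0,"z":16,"spin":0},{"x":0,"y":0,"z":20,"spin":0},{"x":0,"y":0,"z":22,"spin":0},{"x":0,"y":0,"z":22,"spin":0},{"x":0,"y":0,"z":20,"spin":0},{"x":0,"y":0,"z":14,"spin":0},{"x":0,"y":0,"z":6,"spin":0},{"x":0,"y":0,"z":0,"spin":0}])

```text
time_s: 26.1
position: [0.5172, 0.2216, 0.1629]
tcp_rot: [[-0.304, -0.025, -0.952], [0.952, 0.027, -0.305], [0.033, -0.999, 0.016]]
force: [-0.1, -0.2, -0.7]
opening: 0.369
```

>>> apply_moves(steps=[{"x":2,"y":-6,"z":0,"spin":0},{"x":5,"y":-12,"z":0,"spin":0},{"x":7,"y":-18,"z":0,"spin":0},{"x":7,"y":-20,"z":0,"spin":0},{"x":7,"y":-20,"z":0,"spin":0},{"x":7,"y":-20,"z":0,"spin":0},{"x":7,"y":-20,"z":0,"spin":0},{"x":7,"y":-20,"z":0,"spin":0},{"x":7,"y":-18,"z":0,"spin":0},{"x":5,"y":-12,"z":0,"spin":0},{"x":2,"y":-6,"z":0,"spin":0},{"x":0,"y":0,"z":0,"spin":0}])

```text
time_s: 27.3
position: [0.5786, 0.0327, 0.1525]
tcp_rot: [[-0.3, -0.044, -0.953], [0.953, 0.025, -0.301], [0.037, -0.999, 0.034]]
force: [0.2, -0.4, -1.6]
opening: 0.374
```

>>> apply_moves(steps=[{"x":3,"y":4,"z":30,"spin":0},{"x":2,"y":3,"z":30,"spin":0},{"x":0,"y":0,"z":0,"spin":0},{"x":0,"y":0,"z":0,"spin":0}])

```text
time_s: 27.7
position: [0.5804, 0.0421, 0.2117]
tcp_rot: [[-0.301, -0.052, -0.952], [0.953, 0.027, -0.303], [0.042, -0.998, 0.041]]
force: [-0.8, 1.2, 0.4]
opening: 0.373
```

>>> apply_moves(steps=[{"x":1,"y":0,"z":-25,"spin":0},{"x":1,"y":0,"z":-25,"spin":0},{"x":0,"y":0,"z":0,"spin":0},{"x":0,"y":0,"z":0,"spin":0}])

```text
time_s: 28.1
position: [0.5797, 0.0443, 0.1584]
tcp_rot: [[-0.304, -0.056, -0.951], [0.952, 0.028, -0.305], [0.044, -0.998, 0.044]]
force: [0.3, -1.3, -0.3]
opening: 0.376
```

>>> apply_moves(steps=[{"x":20,"y":-2,"z":0,"spin":0},{"x":20,"y":-2,"z":0,"spin":0},{"x":0,"y":0,"z":0,"spin":0},{"x":0,"y":0,"z":0,"spin":0}])

```text
time_s: 28.5
position: [0.6188, 0.0412, 0.1597]
tcp_rot: [[-0.305, -0.059, -0.951], [0.951, 0.028, -0.307], [0.045, -0.998, 0.047]]
force: [0.2, 0.9, -0.5]
opening: 0.374
```

>>> apply_moves(steps=[{"x":-2,"y":0,"z":0,"spin":0},{"x":-4,"y":0,"z":0,"spin":0},{"x":-6,"y":0,"z":0,"spin":0},{"x":-6,"y":0,"z":0,"spin":0},{"x":-6,"y":0,"z":0,"spin":0},{"x":-5,"y":0,"z":0,"spin":0},{"x":-4,"y":0,"z":0,"spin":0},{"x":-2,"y":0,"z":0,"spin":0},{"x":0,"y":0,"z":0,"spin":0}])

```text
time_s: 29.4
position: [0.5761, 0.0419, 0.1609]
tcp_rot: [[-0.305, -0.062, -0.95], [0.951, 0.029, -0.307], [0.047, -0.998, 0.051]]
force: [-0.0, 0.6, -0.2]
opening: 0.378
```

>>> apply_moves(steps=[{"x":2,"y":0,"z":-2,"spin":0},{"x":3,"y":0,"z":-4,"spin":0},{"x":2,"y":0,"z":-6,"spin":0},{"x":0,"y":0,"z":-6,"spin":0},{"x":0,"y":0,"z":-4,"spin":0},{"x":0,"y":0,"z":-2,"spin":0},{"x":0,"y":0,"z":0,"spin":0}])

```text
time_s: 30.1
position: [0.5847, 0.0418, 0.1337]
tcp_rot: [[-0.305, -0.062, -0.95], [0.951, 0.029, -0.307], [0.047, -0.998, 0.051]]
force: [-0.0, 0.3, -1.4]
opening: 0.371
```

```bash
python3 look.py i1 .5838 .041 .107 70
python3 - <<'E'
from h import *
d=np.load("i1.npz"); save("i1f",d["im"],(270,210,370,310),6)
for c in ["top","scene"]:
    im=imaging.capture(c); p=imaging.camera_params(c); u,v=proj(p,[.583,.042,.1]).astype(int); save("i1"+c,im,(u-50,v-50,u+50,v+50),6)
E
```

```text
30.1 [0.5846507  0.04179608 0.13370652] [-0.30471755  0.9513014   0.04661405] [-0.02345381  0.32594542 -1.38548693] [  -7.4   35.7   90.1    1.4   58.  -116. ]
[317.2285369  277.70440401]
(np.int64(247), np.int64(207), np.int64(387), np.int64(347))
```

View pics/i1f.png

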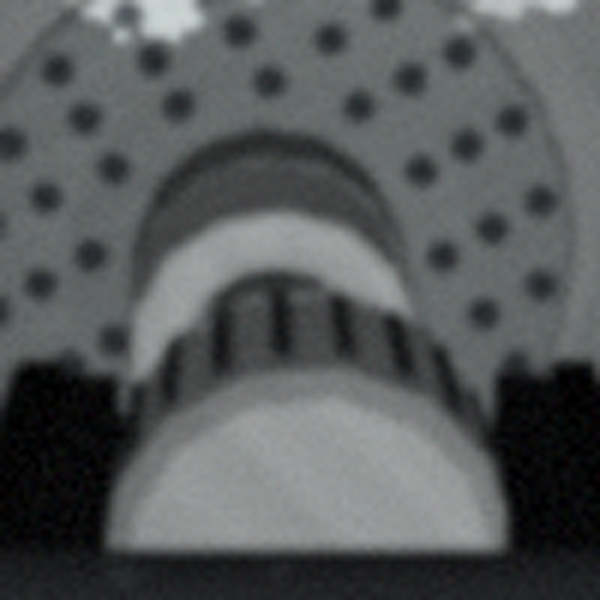

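View pics/i1scene.png

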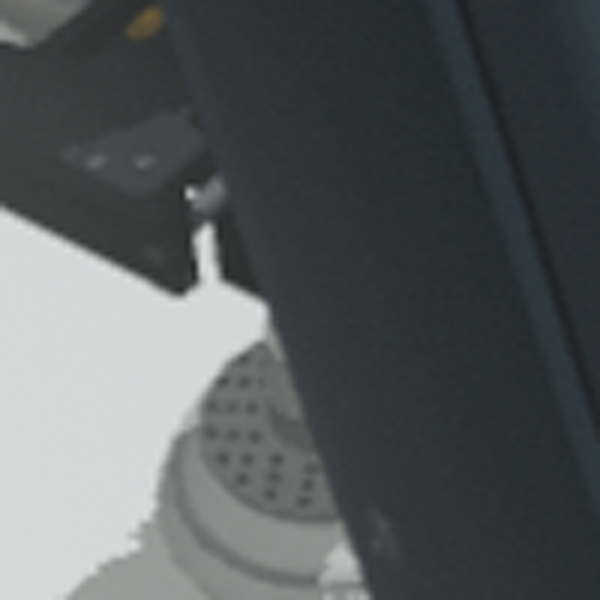

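>>> apply_moves(steps=[{"x":0,"y":-0.8,"z":-3,"spin":0},{"x":0,"y":0,"z":-3,"spin":0},{"x":0,"y":0,"z":-2,"spin":0},{"x":0,"y":0,"z":-1,"spin":0}])

```text
time_s: 30.65
position: [0.5856, 0.0408, 0.1256]
tcp_rot: [[-0.305, -0.059, -0.951], [0.951, 0.029, -0.307], [0.045, -0.998, 0.048]]
force: [-0.2, -0.1, -0.9]
opening: 0.377
```

>>> apply_moves(steps=[{"x":-0.8,"y":0,"z":-1.5,"spin":0},{"x":0,"y":0,"z":-1.5,"spin":0},{"x":0,"y":0,"z":-1.5,"spin":0}])

```text
time_s: 30.95
position: [0.5844, 0.041, 0.1208]
tcp_rot: [[-0.305, -0.06, -0.951], [0.951, 0.029, -0.307], [0.046, -0.998, 0.048]]
force: [-0.2, 0.6, 1.0]
opening: 0.374
```

>>> apply_moves(steps=[{"x":0,"y":0,"z":-1,"spin":0},{"x":0,"y":0,"z":-1,"spin":0}])

```text
time_s: 31.15
position: [0.5838, 0.0412, 0.1187]
tcp_rot: [[-0.305, -0.061, -0.95], [0.951, 0.029, -0.307], [0.047, -0.998, 0.049]]
force: [-1.3, -0.2, 2.1]
opening: 0.375
```

>>> apply_moves(steps=[{"x":0,"y":0,"z":-1.2,"spin":0},{"x":0,"y":0,"z":-1.2,"spin":0}])

```text
time_s: 31.35
position: [0.5841, 0.041, 0.1171]
tcp_rot: [[-0.305, -0.06, -0.95], [0.951, 0.029, -0.307], [0.046, -0.998, 0.049]]
force: [-1.2, 0.1, 4.3]
opening: 0.376
```

>>> apply_moves(steps=[{"x":0,"y":0,"z":-1.5,"spin":0},{"x":0,"y":0,"z":-1.5,"spin":0}])

```text
time_s: 31.55
position: [0.5837, 0.041, 0.1139]
tcp_rot: [[-0.305, -0.061, -0.95], [0.951, 0.029, -0.307], [0.046, -0.998, 0.049]]
force: [-1.6, -0.4, 1.8]
opening: 0.373
```

>>> apply_moves(steps=[{"x":0,"y":0,"z":-1.5,"spin":0},{"x":0,"y":0,"z":-1.5,"spin":0}])

```text
time_s: 31.75
position: [0.5834, 0.0411, 0.11]
tcp_rot: [[-0.305, -0.062, -0.95], [0.951, 0.029, -0.307], [0.046, -0.998, 0.05]]
force: [-0.4, 1.4, -0.3]
opening: 0.377
```

>>> apply_moves(steps=[{"x":0,"y":0,"z":-1,"spin":0},{"x":0,"y":0,"z":-1,"spin":0}])

```text
time_s: 31.95
position: [0.5841, 0.041, 0.1077]
tcp_rot: [[-0.305, -0.06, -0.95], [0.951, 0.029, -0.307], [0.046, -0.998, 0.049]]
force: [-2.2, 0.5, 10.6]
opening: 0.373
```

>>> apply_moves(steps=[{"x":0,"y":0,"z":0,"spin":0},{"x":0,"y":0,"z":0,"spin":0},{"x":0,"y":0,"z":0,"spin":0},{"x":0,"y":0,"z":0,"spin":0}], grip=60)

```text
time_s: 32.35
position: [0.5851, 0.0408, 0.1078]
tcp_rot: [[-0.305, -0.058, -0.951], [0.951, 0.028, -0.307], [0.045, -0.998, 0.047]]
force: [-0.1, -0.7, -0.7]
opening: 0.638
```

>>> apply_moves(steps=[{"x":0,"y":0,"z":5,"spin":0},{"x":0,"y":0,"z":10,"spin":0},{"x":0,"y":0,"z":14,"spin":0},{"x":0,"y":0,"z":10,"spin":0},{"x":0,"y":0,"z":4,"spin":0},{"x":0,"y":0,"z":0,"spin":0}])

```text
time_s: 32.95
position: [0.5856, 0.0407, 0.1548]
tcp_rot: [[-0.305, -0.056, -0.951], [0.951, 0.028, -0.307], [0.044, -0.998, 0.045]]
force: [-0.3, 0.2, -0.1]
opening: 0.688
```

```bash
python3 look.py j1 .5838 .041 .107 70
```

```text
32.95 [0.58561631 0.04066766 0.15478151] [-0.30510907  0.95130605  0.04387775] [-0.26357742  0.19121992 -0.1384698 ] [  -7.5   33.9   89.4    1.3   60.1 -116.1]
[318.33040154 265.79436959]
(np.int64(248), np.int64(195), np.int64(388), np.int64(335))
```

View pics/j1.png

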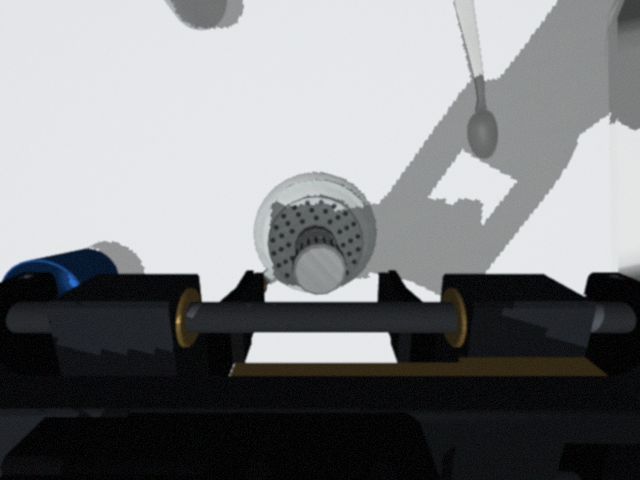

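Now I'll close the jaws and press lightly on the cap's top to confirm its height, which should be 0.115 m when home.

>>> apply_moves(steps=[{"x":0,"y":0,"z":0,"spin":0},{"x":0,"y":0,"z":0,"spin":0},{"x":0,"y":0,"z":0,"spin":0},{"x":0,"y":0,"z":0,"spin":0},{"x":0,"y":0,"z":0,"spin":0},{"x":0,"y":0,"z":0,"spin":0},{"x":0,"y":0,"z":0,"spin":0},{"x":0,"y":0,"z":0,"spin":0},{"x":0,"y":0,"z":0,"spin":0},{"x":0,"y":0,"z":-5,"spin":0}], grip=2)

```text
time_s: 34.0
position: [0.5847, 0.0408, 0.1478]
tcp_rot: [[-0.305, -0.059, -0.951], [0.951, 0.028, -0.307], [0.045, -0.998, 0.048]]
force: [0.3, -0.9, 0.7]
opening: 0.032
```

>>> apply_moves(steps=[{"x":0,"y":0,"z":-6,"spin":0},{"x":0,"y":0,"z":-6,"spin":0},{"x":0,"y":0,"z":-5,"spin":0},{"x":0,"y":0,"z":-3,"spin":0},{"x":0,"y":0,"z":-1,"spin":0}])

```text
time_s: 34.5
position: [0.584, 0.0408, 0.1238]
tcp_rot: [[-0.305, -0.061, -0.95], [0.951, 0.029, -0.307], [0.046, -0.998, 0.05]]
force: [-0.7, -0.4, 6.6]
opening: 0.023
```

>>> apply_moves(steps=[{"x":0,"y":0,"z":-1.5,"spin":0}])

```text
time_s: 34.6
position: [0.5845, 0.0407, 0.1235]
tcp_rot: [[-0.305, -0.061, -0.95], [0.951, 0.029, -0.307], [0.046, -0.998, 0.049]]
force: [-2.8, 0.6, 16.9]
opening: 0.018
```

Firm at 16.9 N with no further travel. I'll retreat upward and away, then take a final look.

>>> apply_moves(steps=[{"x":0,"y":0,"z":4,"spin":0},{"x":0,"y":0,"z":10,"spin":0},{"x":0,"y":0,"z":16,"spin":0},{"x":0,"y":0,"z":20,"spin":0},{"x":0,"y":8,"z":16,"spin":0},{"x":0,"y":16,"z":8,"spin":0},{"x":0,"y":22,"z":0,"spin":0},{"x":0,"y":24,"z":0,"spin":0},{"x":0,"y":24,"z":0,"spin":0},{"x":0,"y":24,"z":0,"spin":0},{"x":0,"y":20,"z":0,"spin":0},{"x":0,"y":10,"z":0,"spin":0}])

```text
time_s: 35.8
position: [0.5838, 0.1973, 0.2046]
tcp_rot: [[-0.303, -0.057, -0.951], [0.952, 0.03, -0.305], [0.046, -0.998, 0.045]]
force: [-0.4, 0.7, 0.4]
opening: 0.024
```

>>> apply_moves(steps=[{"x":-8,"y":10,"z":0,"spin":0},{"x":-16,"y":16,"z":0,"spin":0},{"x":-20,"y":20,"z":0,"spin":0},{"x":-22,"y":22,"z":0,"spin":0},{"x":-22,"y":22,"z":0,"spin":0},{"x":-20,"y":20,"z":0,"spin":0},{"x":-12,"y":12,"z":0,"spin":0},{"x":-4,"y":4,"z":0,"spin":0},{"x":0,"y":0,"z":0,"spin":0},{"x":0,"y":0,"z":0,"spin":0}])

```text
time_s: 36.8
position: [0.4515, 0.3269, 0.2041]
tcp_rot: [[-0.301, -0.059, -0.952], [0.952, 0.027, -0.303], [0.043, -0.998, 0.048]]
force: [-0.2, -0.4, -0.4]
opening: 0.022
```

```bash
python3 - <<'E'
from h import *
s=read_state(); print(s["time_s"],s["position"],s["force"])
for c in ["top","scene","wrist"]:
    im=imaging.capture(c); p=imaging.camera_params(c); save("k"+c,im); u,v=proj(p,[.583,.042,.06]).astype(int); print(c,u,v,[proj(p,[.5838,.041,z]).round(1) for z in (.04,.064,.09,.115)])
    if 0<u<640 and 0<v<480: save("k"+c+"z",im,(u-50,v-50,u+50,v+50),6)
E
```

```text
36.8 [0.45145731 0.32689869 0.20410901] [-0.19161947 -0.41204206 -0.41390702]
top 307 220 [array([308.8, 220.9]), array([308.3, 219.3]), array([307.8, 217.5]), array([307.2, 215.7])]
scene 279 238 [array([280. , 244.9]), array([279.2, 237. ]), array([278.2, 228.2]), array([277.3, 219.2])]
wrist -27 282 [array([ -8.1, 276.4]), array([-32.8, 285. ]), array([-64.4, 296. ]), array([-100.8,  308.6])]
```

View pics/kscene.png

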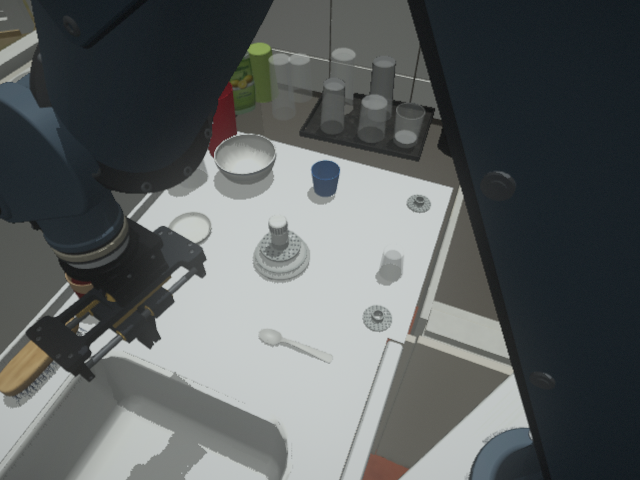

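View pics/ktop.png

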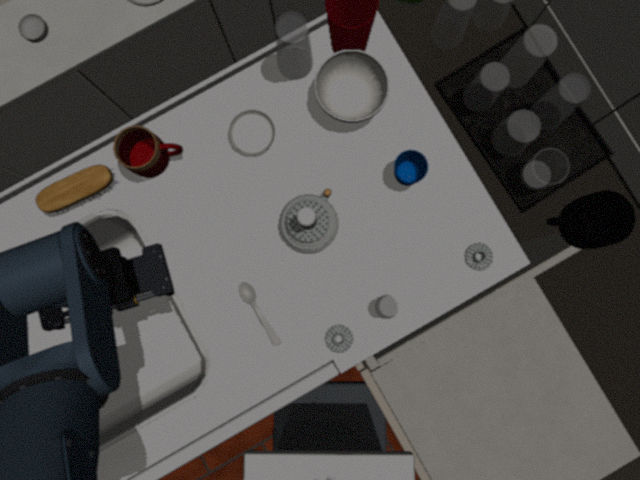

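```bash
ls pics/k*
```

```text
pics/kscene.png
pics/kscenez.png
pics/ktop.png
pics/ktopz.png
pics/kwrist.png
```

View pics/kscenez.png

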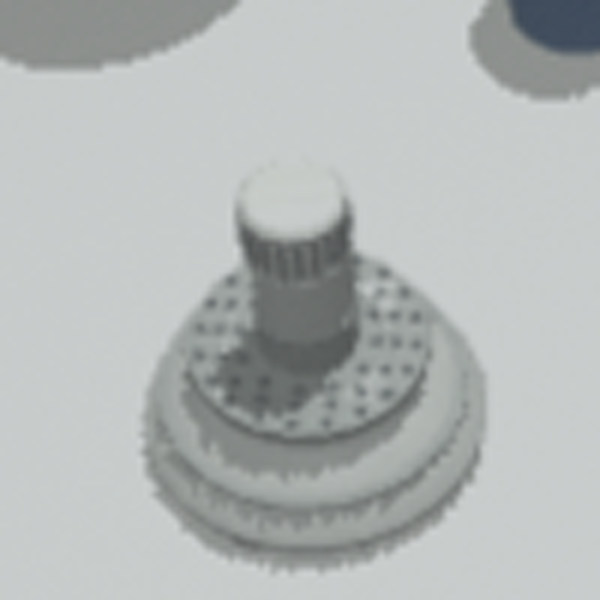

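The stack shows disc, sleeve and cap with no gaps. The cap top is at (278,221), where (277,219) was predicted for home. The bystanders have not moved.

```bash
python3 -c "
from rig import job
print(job.hand_in())"
```

```text
the job is handed in; nothing more can be done
None
```

The grater is back together on its base in the order asked, and I handed the job in after about 37 s of the 72 s allowed. No verdict was reported.

- **Disc:** I took the largest of the three look-alikes. I measured the square foot at about 46° and the disc's hole at about 4.4°, turned the disc to match in the air, and lowered it. It went straight over the foot and touched the seat at home height with about 7 N, so no searching turn under pressure was needed.
- **Sleeve:** It reached the top of the hub within 0.3 mm of the expected height.
- **Cap:** It met the catch about 13 mm too high as described, snapped past at a low force (4.3 N in the readings), and stopped at home height. A check press on top with closed fingers met the expected height and did not move at 16.9 N, the highest force I read.

The last camera views show the disc, sleeve and cap stacked without gaps. The cap top is within 2 pixels of where it should be. The lid, spoon, cup, glass and the two spare discs look unmoved, and the gripper is clear of everything.

Two checks did not fully agree. The two wrist views of the seat centre differed by about 2.5 mm, so I used their average and then refined it from views of the shaft tip. The tool also slowly drifted to a tilt of about 4°; I tried to reduce it before placing the cap and could not. The cap still seated level.

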